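# Sort the bevel knives and lock the rack

## Robot

A 7-joint arm with a two-finger parallel gripper is mounted at the origin on the work surface. World frame = base frame: x ahead of the robot, y to its left, z up, the work surface at z = 0. Lengths are in m, angles in rad, forces in N, time in s.
With the tool pointing down it reaches from about 0.4 to 0.875 m from the base axis. Payload 19.3 kg.
Tool frame: the origin (TCP) lies midway between the tips of the shut fingers; the grasp point (between the pads) lies 19 mm behind it; z points along the fingers, y is the line along which they close (so a half turn about z gives the same grasp; the last joint's range is limited). The gripper opens to 85 mm and grips with 20 to 120 N. Pads are 22 mm wide; open, the fingers measure 114 mm over their backs; the gripper's body (76 mm by 85 mm) begins 54 mm behind the grasp point. The pads swing forward as they close: fully open they stand 13 mm farther back than shut.
Start: joints at [1.203, 0.521, -0.036, 1.599, 0.021, 1.021, -0.113], TCP at [0.183, -0.597, 0.231] pointing down, gripper open.
Joint ranges: [-2.91, 2.91], [-0.3, 2.13], [-1.5, 1.42], [0.17, 2.43], [-1.26, 4.41], [0.16, 1.93], [-2.52, 2.52]. Speed limits (rad/s): [1.89, 1.89, 2.39, 2.39, 3.01, 3.01, 3.01].

## Interface

Orientations are given as a rotation vector (axis times angle).
In Python, from cell import state, grab_frame, calibration, hand_in, trace, tip_of gives the robot as it stands. The module is installed in compiled form; this text tells all that it offers.
- The arm moves only by the tool carry_out, never from a script. Its argument "deltas" is a list that holds one entry, the list of rows, each a list of 7 numbers: the shift along the tool's x, y, z in cm, then the turn, a rotation vector about the tool's x, y, z in rad, then the closure, from -1 (fully open) to 1 (shut). In form: [[[tx, ty, tz, ax, ay, az, claw], ...]]. A call has 1 to 8 rows; each row is the pose to reach, as a shift and turn from the pose commanded when the call began, along the tool's axes at that moment; what a row does not reach only later rows make up. A row lasts 1/8 s, in which the tool goes at most 62.5 mm and 10.7 degrees, less where a joint would pass 70% of its speed; a pose out of reach is approached as far as the arm can. A call with a gripper value outside its range is refused whole. The fingers move at their own pace and stop on an object; "squeeze" is the grip in N (left out, the last holds). Time passes only in rows, so rows that repeat a pose let the fingers close. It gives the time, the measured TCP pose, the force, the opening and the grip force at its end, in the units of the state.
- state(): the state, without advancing time (a new reading comes with each control period).
- grab_frame(name): name is "side" or "top" or "wrist"; returns the picture (480x640x3 uint8, red, green, blue); there is no depth.
- calibration(name): a dict with "fx", "fy", "cx", "cy" (pixels), "dist" ([k1, k2, p1, p2, k3] as OpenCV has them; the pictures are not rectified), "R" (3x3) and "t" (3): a world point X has camera coordinates R X + t; the wrist camera has in their place "tool_from_camera" (4x4, takes a point from camera to tool coordinates, whose origin is the TCP and whose axes are the flange's). Camera axes: x right, y down, z forward; pixel columns grow to the right and rows downward; lengths in m; the calibration is good to about 2 mm. A picture is of the moment at which its call begins: read the wrist's pose just before it. calibration takes no time and is no camera call.
- hand_in(): hands the job in; it is judged then, once.
Trained networks look in the newest picture that a camera, given by its name, has taken for a name from the list of things; names that differ only in an ending like _2 or _b are one class to them, and where a whole thing is asked for, a point or a joint stands for the part that bears it (a point fixed in the world has none). Each returns a list of dicts, best first, with "conf" (0 to 1); they miss things now and then, are a little off and sometimes report something else, mostly with a low value. They report only what shows in the picture. A call takes as long as a camera call. They do not tell look-alikes from the thing itself.
- trace(thing, camera): "pixels" (480x640 bool, what is visible of it).
- tip_of(thing, camera): "centre" ([x, y, z] in m, in world coordinates, good to about 4 mm: a listed point, or the origin of a listed thing).
The state is a dict: "time_s": time; "joints": joint angles; "joint_velocities": joint speeds; "joint_efforts": joint torques, N m; "ee_pos": TCP position; "tool_rot": TCP orientation; "ft_force": force on the tool from outside, world axes, zero at the start; "moment": the same for the moment, N m; "opening": finger opening in m; "grasp_force": force on a finger pad.
Only numpy, scipy, OpenCV 4.12 (cv2) and the standard library are available. Lean on these libraries where they do the work, as an engineer would, in place of code of your own. Each camera call takes 0.05 s, during which the arm holds its last target. There are 200 camera calls.

## Task

Sort the bevel knives in the shop's rack and on the counter: drop every knife whose blade is snapped off, in the rack or on the counter, into the plywood scrap crate, and have every sound knife lying fully down in a rack place of its own, handle centred across both notched bars and blade pointing to the front of the rack (the robot's side). When all the knives are sorted, turn the rack's wing knob clockwise until it clicks past its detent and stays there. Leave the ball core, thumb insert, finger grip and protractor where they are.

Things in the scene. Friction and masses are not known exactly. Their poses are not given: they have to be found in the camera images.
- rack: Fixed steel rack, base 130 (x) x 370 (y) x 12 mm. Origin on the counter amid its four places; -x is its front (robot side). Two notched bars, 10 mm thick, stand at x = -36 and +36 mm (62 mm clear between). Each has 4 notches at y = -102, -34, 34, 102 mm, 31 wide, 20 deep, floors 50 mm up. A knife lies along x across both bars, on the notch floors, blade past the front bar; 44 mm between handles.
- place0 (a point): Centre of rack place 0 (rack y = -102 mm): where a seated handle's centre lies, 62 mm above the counter; axes as the rack's.
- place1 (a point): Centre of rack place 1 (rack y = -34 mm): where a seated handle's centre lies, 62 mm above the counter; axes as the rack's.
- place2 (a point): Centre of rack place 2 (rack y = 34 mm): where a seated handle's centre lies, 62 mm above the counter; axes as the rack's.
- place3 (a point): Centre of rack place 3 (rack y = 102 mm): where a seated handle's centre lies, 62 mm above the counter; axes as the rack's.
- rack_front (a point): Point 100 mm in front (-x) of the rack's origin, 62 mm above the counter: the side to which seated blades point.
- knife1: Sound bevel knife. Wooden handle 110 x 24 x 24 mm (square, any side may lie down), steel blade 60 x 16 x 5 mm at its -x end; 170 mm overall, about 120 g. Origin at the handle's centre; x along the handle, -x towards the blade. If present it starts lying on the counter to the left of the rack, blade roughly towards the robot (centre 12 mm up).
- knife2: Sound bevel knife. Wooden handle 110 x 24 x 24 mm (square, any side may lie down), steel blade 60 x 16 x 5 mm at its -x end; 170 mm overall, about 120 g. Origin at the handle's centre; x along the handle, -x towards the blade. If present it starts lying on the counter to the left of the rack, blade roughly towards the robot (centre 12 mm up).
- knife3: Sound bevel knife. Wooden handle 110 x 24 x 24 mm (square, any side may lie down), steel blade 60 x 16 x 5 mm at its -x end; 170 mm overall, about 120 g. Origin at the handle's centre; x along the handle, -x towards the blade. If present it starts lying on the counter to the left of the rack, blade roughly towards the robot (centre 12 mm up).
- knife4: Sound bevel knife. Wooden handle 110 x 24 x 24 mm (square, any side may lie down), steel blade 60 x 16 x 5 mm at its -x end; 170 mm overall, about 120 g. Origin at the handle's centre; x along the handle, -x towards the blade. It starts seated in one of the rack's places.
- snap1: Snapped bevel knife, scrap. Same handle, 110 x 24 x 24 mm, but only a 12 mm stub of blade is left at its -x end (122 mm overall), about 120 g (all vary by a quarter). Origin at the centre of the handle. It starts seated in one of the rack's places.
- snap2: Snapped bevel knife, scrap. Same handle, 110 x 24 x 24 mm, but only a 12 mm stub of blade is left at its -x end (122 mm overall), about 120 g (all vary by a quarter). Origin at the centre of the handle. It starts seated in one of the rack's places.
- snap3: Snapped bevel knife, scrap. Same handle, 110 x 24 x 24 mm, but only a 12 mm stub of blade is left at its -x end (122 mm overall), about 120 g (all vary by a quarter). Origin at the centre of the handle. It starts seated in one of the rack's places.
- snap4: Snapped bevel knife, scrap. Same handle, 110 x 24 x 24 mm, but only a 12 mm stub of blade is left at its -x end (122 mm overall), about 120 g (all vary by a quarter). Origin at the centre of the handle. If present it starts lying on the counter among the sound ones.
- crate: Fixed open plywood scrap crate, outside 150 (x) x 240 (y) x 70 mm high, walls and floor 6 mm. Origin on the counter under its centre.
- lock (a joint): Angle of the rack's wing knob (rad), growing clockwise from above; starts near 0, stop at 1.25. Turns freely (light friction) but for a detent: a sprung ball resists with about 0.15 N m from 0.3 rad to the crest at 0.6 rad, then helps it on; past 0.9 rad it is clear, locked, and stays.
- lock_grip (a point): Grip point on the wing knob's axis, 60 mm above the counter, at the right (-y) end of the rack (rack y = -187 mm); turns with the wing. The wing is an upright bar 64 long x 16 thick x 34 mm high (42 to 76 mm above the counter), long way along the point's x axis; pinch it from above across its 16 mm.
- core: Smoky grey bowling ball core, bulb shaped, 100 mm diameter x 110 mm high, standing; origin at its underside. Bystander.
- insert: Red thumb insert, tube 35 mm diameter x 65 mm high, standing; origin at its underside. Bystander.
- grip: Ivory urethane finger grip, tube 31 mm diameter x 35 mm high, standing; origin at its underside. Bystander.
- protractor: Steel layout protractor lying flat, a half disc of 120 mm diameter on a 160 mm straight edge, 6 mm high; origin at its underside. Bystander.
Things that resemble listed ones, but are neither listed nor needed, are in the scene too. Leave any green look-alike of the knife3 alone.

How it is judged:
On the way, in this order (a step that is already met when the one before it is completed fails the run):
1. every sound knife seated in the rack and every snapped one in the crate (x of knife1 in the frame of rack between -0.016 and 0.016 m and z of knife1 in the frame of rack between 0.056 and 0.068 m and angle between the x axis of each of knife1, knife2, knife3, knife4 and the x axis of rack, either way round below 0.15 rad and x of rack_front in the frame of knife1 below -0.05 m and linear speed of each of knife1, knife2, knife3, knife4 below 0.03 m/s and (y of knife1 in the frame of place0 between -0.008 and 0.008 m or y of knife1 in the frame of place1 between -0.008 and 0.008 m or y of knife1 in the frame of place2 between -0.008 and 0.008 m or y of knife1 in the frame of place3 between -0.008 and 0.008 m) and x of knife2 in the frame of rack between -0.016 and 0.016 m and z of knife2 in the frame of rack between 0.056 and 0.068 m and x of rack_front in the frame of knife2 below -0.05 m and (y of knife2 in the frame of place0 between -0.008 and 0.008 m or y of knife2 in the frame of place1 between -0.008 and 0.008 m or y of knife2 in the frame of place2 between -0.008 and 0.008 m or y of knife2 in the frame of place3 between -0.008 and 0.008 m) and x of knife3 in the frame of rack between -0.016 and 0.016 m and z of knife3 in the frame of rack between 0.056 and 0.068 m and x of rack_front in the frame of knife3 below -0.05 m and (y of knife3 in the frame of place0 between -0.008 and 0.008 m or y of knife3 in the frame of place1 between -0.008 and 0.008 m or y of knife3 in the frame of place2 between -0.008 and 0.008 m or y of knife3 in the frame of place3 between -0.008 and 0.008 m) and x of knife4 in the frame of rack between -0.016 and 0.016 m and z of knife4 in the frame of rack between 0.056 and 0.068 m and x of rack_front in the frame of knife4 below -0.05 m and (y of knife4 in the frame of place0 between -0.008 and 0.008 m or y of knife4 in the frame of place1 between -0.008 and 0.008 m or y of knife4 in the frame of place2 between -0.008 and 0.008 m or y of knife4 in the frame of place3 between -0.008 and 0.008 m) and x of snap1 in the frame of crate between -0.072 and 0.072 m and y of snap1 in the frame of crate between -0.115 and 0.115 m and z of each of snap1, snap2, snap3, snap4 in the frame of crate below 0.085 m and linear speed of each of snap1, snap2, snap3, snap4 below 0.05 m/s and x of snap2 in the frame of crate between -0.072 and 0.072 m and y of snap2 in the frame of crate between -0.115 and 0.115 m and x of snap3 in the frame of crate between -0.072 and 0.072 m and y of snap3 in the frame of crate between -0.115 and 0.115 m and x of snap4 in the frame of crate between -0.072 and 0.072 m and y of snap4 in the frame of crate between -0.115 and 0.115 m), for 0.3 s.
2. the wing knob turned past its detent (value of joint lock above 0.8 rad), for 0.2 s.
At the end, for the whole second after the job is handed in: Sound knives lie in rack places: handle centre within 16 mm along, 8 mm across, 6 mm in height of the place's centre, within 0.15 rad, blade to the front; snapped knives lie in the crate (centres below 85 mm); all at rest; knob beyond 0.8 rad (all of step 1 and value of joint lock above 0.8 rad); the robot touches nothing.
It fails at once if the ball core is pushed more than 60 mm or tipped over (distance of core from where it was at the start of the episode above 0.06 m or angle between core's own z axis and vertical above 0.7 rad).
It fails at once if the thumb insert is pushed more than 60 mm or tipped over (distance of insert from where it was at the start of the episode above 0.06 m or angle between insert's own z axis and vertical above 0.7 rad).
It fails at once if the finger grip is pushed more than 60 mm or tipped over (distance of grip from where it was at the start of the episode above 0.06 m or angle between grip's own z axis and vertical above 0.7 rad).
It fails at once if the protractor is pushed more than 60 mm or tipped over (distance of protractor from where it was at the start of the episode above 0.06 m or angle between protractor's own z axis and vertical above 0.7 rad).
Of knife1, knife2, knife3, snap4 only 2 to 4 are there at a start; the rules pass over those that are not, and their reading is None.
At some moment in a run one of knife1, knife2, knife3, snap4 may be knocked a few centimetres aside while the robot is not near it.
Once in a run the grip may slacken for a moment while it holds something.
It also fails if it takes over 210 s, if anything falls off the work surface, if the arm or the gripper's body presses on something with over 40 N, if the wrist force passes 120 N, or if a joint passes its speed limit or range.

## Working session

There is one attempt and no reset: what is moved stays moved. The work goes in short steps, Python scripts to look and compute and a tool call to move; the robot and the scene stay as the last step left them, time stands still between calls to the robot, and variables do not carry over. Pictures are saved under pics/ and viewed, at most 16 in all, crops included, and the job is handed in when it is done.

Besides the shell and the picture viewer there is one more tool, called as a command line: name --argument value ..., lists and objects as JSON in quotes. carry_out: Moves the arm, as the interface text tells. Its arguments: {"type":"object","properties":{"deltas":{"type":"array","items":{"type":"array","items":{"type":"array","items":{"type":"number"}}}},"squeeze":{"type":"number"}},"required":["deltas"]}

```bash
mkdir -p pics; cat > h.py <<'E'
import numpy as np, cv2
from scipy.spatial.transform import Rotation as Rn
from cell import state, grab_frame, calibration, hand_in, trace, tip_of
def cam(name):
    c=calibration(name); K=np.array([[c['fx'],0,c['cx']],[0,c['fy'],c['cy']],[0,0,1.]]); d=np.array(c['dist'])
    if 'R' in c: return K,d,np.array(c['R']),np.array(c['t'])
    s=state(); T=np.eye(4); T[:3,:3]=Rn.from_rotvec(s['tool_rot']).as_matrix(); T[:3,3]=s['ee_pos']
    M=np.linalg.inv(T@np.array(c['tool_from_camera'])); return K,d,M[:3,:3],M[:3,3]
def unproj(cm,px,z):
    K,d,R,t=cm; p=cv2.undistortPoints(np.array(px,float).reshape(-1,1,2),K,d)[:,0]
    r=np.c_[p,np.ones(len(p))]@R; o=-R.T@t; return o+r*((z-o[2])/r[:,2])[:,None]
def proj(cm,X):
    K,d,R,t=cm; return cv2.projectPoints(np.array(X,float).reshape(-1,3),cv2.Rodrigues(R)[0],t,K,d)[0][:,0]
def save(n,im): cv2.imwrite('pics/'+n,cv2.cvtColor(im,cv2.COLOR_RGB2BGR))
def shift(x,y,z,yaw=None):
    s=state(); R=Rn.from_rotvec(s['tool_rot']); v=R.inv().apply(np.array([x,y,z])-s['ee_pos'])*100
    M=R.as_matrix(); cur=np.arctan2(M[1,1],M[0,1])  # dir of tool y
    return v.round(2),'tool-y dir',cur.round(3)
E
python3 - <<'E'
from h import *
for c in('top','side'):
    save(c+'0.png',grab_frame(c))
for n in ['rack','crate','lock_grip','place0','place3','knife1','knife4','snap1','core','insert','grip','protractor']:
    print(n,[(np.round(r['centre'],3).tolist(),round(r['conf'],2)) for r in tip_of(n,'top')])
s=state(); print(s); print(Rn.from_rotvec(s['tool_rot']).as_matrix().round(3)); print(calibration('wrist')['tool_from_camera'])
E
```

```text
rack [([0.486, -0.164, -0.002], 0.75), ([0.387, -0.169, 0.068], 0.67)]
crate [([0.689, -0.074, -0.004], 0.94)]
lock_grip [([0.493, -0.35, 0.061], 0.79)]
place0 [([0.491, -0.268, 0.064], 0.95), ([0.486, -0.197, 0.063], 0.9), ([0.479, -0.064, 0.065], 0.69), ([0.483, -0.13, 0.063], 0.61)]
place3 [([0.491, -0.268, 0.064], 0.95), ([0.486, -0.197, 0.063], 0.9), ([0.479, -0.064, 0.065], 0.69), ([0.483, -0.13, 0.063], 0.61)]
knife1 [([0.475, -0.131, 0.062], 0.97), ([0.285, 0.294, 0.017], 0.68), ([0.294, 0.516, 0.012], 0.68), ([0.44, 0.103, 0.014], 0.58), ([0.504, 0.385, 0.012], 0.57), ([0.501, 0.192, 0.009], 0.56), ([0.487, -0.165, 0.001], 0.32)]
knife4 [([0.475, -0.131, 0.062], 0.97), ([0.285, 0.294, 0.017], 0.68), ([0.294, 0.516, 0.012], 0.68), ([0.44, 0.103, 0.014], 0.58), ([0.504, 0.385, 0.012], 0.57), ([0.501, 0.192, 0.009], 0.56), ([0.487, -0.165, 0.001], 0.32)]
snap1 [([0.489, -0.27, 0.062], 0.81), ([0.501, 0.192, 0.01], 0.69), ([0.477, 0.298, 0.011], 0.66), ([0.486, -0.202, 0.06], 0.59), ([0.484, -0.063, 0.058], 0.59)]
core [([0.695, 0.246, -0.003], 0.68)]
insert [([0.656, 0.347, 0.0
[... 469 characters left out ...]
,
        1.78954977e-02,  1.88781960e-03, -7.67383290e-05]), 'ee_pos': array([ 0.18337254, -0.59747373,  0.23129431]), 'tool_rot': array([-3.10679870e+00, -4.66050685e-01, -4.96308920e-06]), 'ft_force': array([-0.1104746 , -0.46589891, -0.43669489]), 'moment': array([0.01723126, 0.02815569, 0.04176484]), 'grasp_force': 0.0, 'opening': 0.08549448672588106}
[[ 0.956  0.293 -0.   ]
 [ 0.293 -0.956  0.   ]
 [ 0.    -0.    -1.   ]]
[[-3.67283445e-05 -9.45871376e-01 -3.24541738e-01  8.37954707e-02]
 [ 9.99999986e-01 -8.83894870e-05  1.44439794e-04 -2.96977745e-04]
 [-1.65307544e-04 -3.24541728e-01  9.45871365e-01 -1.42302214e-01]
 [ 0.00000000e+00  0.00000000e+00  0.00000000e+00  1.00000000e+00]]
```

View pics/top0.png

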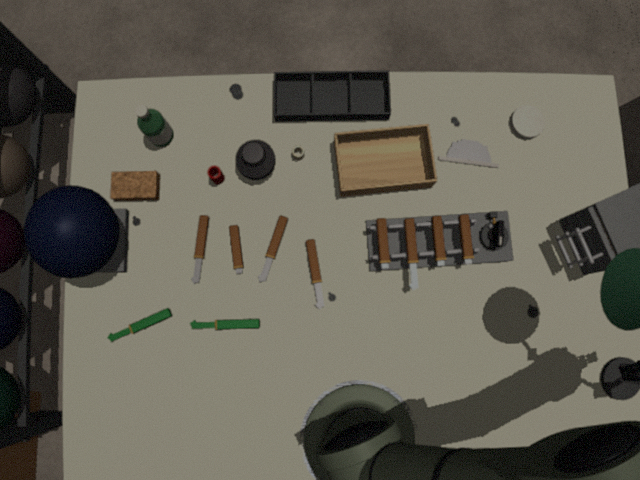

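View pics/side0.png

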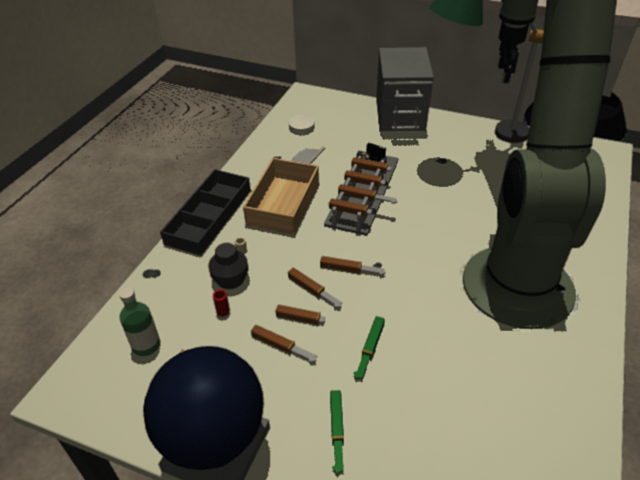

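The top view shows the rack with snapped knives in places 3, 1 and 0 and a sound knife in place 2. On the counter, left of the rack, are three sound knives (px 200,250; 273,250; 315,270) and one snapped (236,250). There are also two green look-alikes. Next I'll move over the rack for a closer look.

carry_out --deltas '[[[45.8,-31,-7,0,0,0.24,-1],[45.8,-31,-7,0,0,0.24,-1],[45.8,-31,-7,0,0,0.24,-1],[45.8,-31,-7,0,0,0.24,-1],[45.8,-31,-7,0,0,0.24,-1],[45.8,-31,-7,0,0,0.24,-1],[45.8,-31,-7,0,0,0.24,-1],[45.8,-31,-7,0,0,0.24,-1]]]'

```text
time_s: 1.7
ee_pos: [0.4955, -0.2095, 0.2946]
tool_rot: [3.14, 0.09, 0.001]
ft_force: [0.6, -1.0, 0.8]
opening: 0.0857
grasp_force: 0.0
```

carry_out --deltas '[[[0,0,0,0,0,0,-0.3],[0,0,0,0,0,0,-0.3],[0,0,0,0,0,0,-0.3]]]'

```text
time_s: 2.08
ee_pos: [0.4938, -0.2122, 0.294]
tool_rot: [3.14, 0.088, -0.001]
ft_force: [0.9, -0.1, 0.2]
opening: 0.0554
grasp_force: 0.0
```

```bash
python3 - <<'E'
from h import *
s=state(); print(s['ee_pos'],s['joints'].round(2),s['opening'],s['time_s'],shift(0.5,-.17,.3))
cm=cam('wrist');save('w1.png',grab_frame('wrist'))
for n in ['rack','lock_grip','place0','knife4','snap1','crate']:
    print(n,[(np.round(r['centre'],4).tolist(),round(r['conf'],2)) for r in tip_of(n,'wrist')])
for n in ['knife4','snap1']:
  for c in ['wrist','top']:
    for r in trace(n,c):
        m=r['pixels'].astype(np.uint8)
        print(n,c,r['conf'],m.sum(),cv2.minAreaRect(cv2.findNonZero(m)))
E
```

```text
[ 0.49380803 -0.2122174   0.29401083] [ 0.41  0.32 -0.15  1.75  0.05  1.08 -1.27] 0.055447724207751424 2.075 (array([ 0.85, -4.18, -0.6 ]), 'tool-y dir', np.float64(-1.515))
rack [([0.483, -0.1646, 0.0001], 0.9)]
lock_grip [([0.4935, -0.3552, 0.0583], 0.79)]
place0 [([0.4841, -0.1981, 0.0648], 0.75), ([0.4958, -0.3556, 0.0597], 0.41)]
knife4 [([0.4384, 0.1017, 0.0084], 0.56)]
snap1 [([0.4878, -0.1998, 0.0627], 0.95), ([0.4852, -0.2722, 0.0658], 0.87), ([0.4794, -0.0697, 0.0606], 0.66)]
crate []
knife4 wrist 0.93 3499 ((13.640810012817383, 235.34234619140625), (162.61770629882812, 38.847564697265625), 70.82099914550781)
knife4 wrist 0.59 4618 ((230.32772827148438, 221.0633544921875), (177.20077514648438, 32.38515090942383), 86.90594482421875)
knife4 top 0.96 613 ((272.5708312988281, 249.04637145996094), (10.47159481048584, 69.27678680419922), 19.179006576538086)
knife4 top 0.81 742 ((411.4425048828125, 252.45343017578125), (71.23799133300781, 12.614516258239746), 83.9909896850586)
knife4 top 0.78 549 ((315.197509765625, 273.46795654296875), (69.71098327636719, 9.36416244506836), 80.78
[... 395 characters left out ...]
, 35.7177619934082), 82.94214630126953)
snap1 wrist 0.7 3700 ((380.0427551269531, 199.50244140625), (30.949512481689453, 131.92764282226562), 3.2704880237579346)
snap1 wrist 0.66 3505 ((304.9221496582031, 197.98133850097656), (132.1685333251953, 28.9112606048584), 89.4437484741211)
snap1 wrist 0.17 11031 ((159.0, 19.0), (38.0, 318.0), 90.0)
snap1 top 0.95 540 ((438.2425842285156, 240.42575073242188), (49.85136413574219, 11.343423843383789), 84.2894058227539)
snap1 top 0.92 551 ((465.158935546875, 238.4829864501953), (49.57341766357422, 11.789665222167969), 83.8844985961914)
snap1 top 0.89 479 ((236.062744140625, 248.87734985351562), (48.82987594604492, 10.392587661743164), 83.41805267333984)
```

View pics/w1.png

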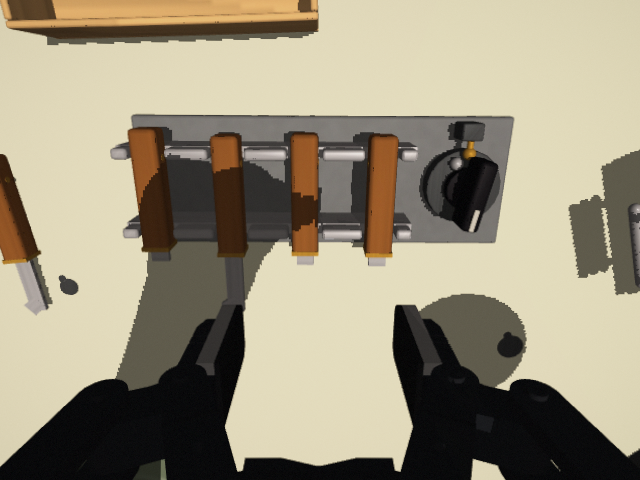

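The wrist picture shows the four handles (x px 150, 228, 305, 380), the wing at (478,195), and the base corners at about (133,115), (513,117) and (496,242). The next step is to fit the rack's pose.

```bash
python3 - <<'E'
from h import *
cm=cam('wrist'); im=cv2.imread('pics/w1.png')
c=unproj(cm,[[133,115],[513,117],[496,242]],.012); print(c.round(4)); e=c[1]-c[0]; print(np.linalg.norm(e),np.linalg.norm(c[2]-c[1]),'yaw',np.arctan2(e[0],-e[1]), 'centre',(c[0]+c[2])/2)
hsv=cv2.cvtColor(im,cv2.COLOR_BGR2HSV)
m=cv2.inRange(hsv,(3,120,50),(18,255,255)); n,l,st,ce=cv2.connectedComponentsWithStats(m)
for i in range(1,n):
    if st[i][4]>1500:
        r=cv2.minAreaRect(cv2.findNonZero((l==i).astype(np.uint8))); b=unproj(cm,cv2.boxPoints(r),.074); print(st[i],b[:,:2].mean(0).round(4))
# top picture: counter handles + rack handles + crate
ct=cam('top'); t=cv2.imread('pics/top0.png'); h=cv2.cvtColor(t,cv2.COLOR_BGR2HSV)
m=cv2.inRange(h,(3,120,50),(18,255,255)); n,l,st,ce=cv2.connectedComponentsWithStats(m)
for i in range(1,n):
    if 200<st[i][4]<900:
        z=.074 if st[i][0]>350 else .024
        P=unproj(ct,cv2.findNonZero((l==i).astype(np.uint8)),z)[:,:2]; r=cv2.minAreaRect((P*1000).astype(np.float32)); u=np.linalg.svd(P-P.mean(0),full_matrices=0)[2][0]; u*=np.sign(u[0]); print('top',st[i],np.round(r[0],1),np.round(r[1],1),P.mean(0).round(4),'ang',np.arctan2(u[1],u[0]).round(3))
print('crate',unproj(ct,[[335,129],[432,124],[437,184],[342,194]],.07).round(3))
g=unproj(cm,[[475,220],[490,165]],.076); print(g, np.arctan2(*(g[1]-g[0])[[1,0]]))
E
```

```text
[[ 0.5425 -0.0306  0.012 ]
 [ 0.5615 -0.3937  0.012 ]
 [ 0.4344 -0.4025  0.012 ]]
0.36359086938581153 0.1273807761829547 yaw 0.05241550757972931 centre [ 0.48845318 -0.21656091  0.012     ]
[    0     0   318    39 10644] [ 0.6187 -0.0832]
[ 128  127   49  125 3488] [ 0.4837 -0.0673]
[ 290  132   29  122 3152] [ 0.4887 -0.1987]
[ 210  134   38  123 3280] [ 0.4824 -0.1332]
[ 365  134   34  122 3187] [ 0.4905 -0.2658]
[   0  154   41  110 2374] [0.4578 0.0602]
top [460 215  14  44 389] [ 486.6 -267.2] [105.2  24.3] [ 0.4866 -0.2675] ang 0.046
top [195 216  14  42 348] [504.6 382.4] [ 21.6 105.6] [0.5051 0.3822] ang -0.122
top [266 216  21  42 350] [501.5 193.3] [ 21.1 106. ] [0.5009 0.1936] ang -0.338
top [433 216  13  44 397] [ 484.7 -200.2] [105.8  23.3] [ 0.484  -0.1998] ang 0.048
top [377 219  14  44 402] [480.4 -65.4] [104.3  26.6] [ 0.4801 -0.0638] ang 0.054
top [405 218  13  46 402] [ 478.9 -132.3] [108.6  25.1] [ 0.4793 -0.1316] ang 0.041
top [230 226  13  43 355] [478.3 295.8] [105.9  21.6] [0.478  0.2956] ang 0.125
top [306 240  15  43 351] [439.5 104.2] [105.6  20.6] [0.4389 0.1041] ang 0.143
crate [[ 0.762  0.044  0.07 ]
 [ 0.773 -0.2    0.07 ]
 [ 0.618 -0.204  0.07 ]
 [ 0.596  0.031  0.07 ]]
[[ 0.47550793 -0.3505657   0.076     ]
 [ 0.52437374 -0.35443942  0.076     ]] -0.0791071757739359
```

carry_out --deltas '[[[-0.4,-14.6,14,0,0,0,-0.3],[-0.4,-14.6,17,0,0,0,-0.3],[-0.4,-14.6,17,0,0,0,-0.3],[-0.4,-14.6,17,0,0,0,-0.3],[-0.4,-14.6,17,0,0,0,-0.3],[-0.4,-14.6,17,0,0,0,-0.3],[-0.4,-14.6,17,0,0,0,-0.3],[-0.4,-14.6,17,0,0,0,-0.3]]]'

```text
time_s: 3.62
ee_pos: [0.4824, -0.0663, 0.1247]
tool_rot: [3.14, 0.089, 0.002]
ft_force: [0.5, -0.3, 0.4]
opening: 0.0556
grasp_force: 0.0
```

```bash
python3 - <<'E'
from h import *
s=state(); print(s['ee_pos'],s['opening'],shift(0.482,-.066,.042))
cm=cam('wrist');im=grab_frame('wrist');save('w2.png',im)
hsv=cv2.cvtColor(im,cv2.COLOR_RGB2HSV)
m=cv2.inRange(hsv,(3,120,50),(18,255,255)); n,l,st,ce=cv2.connectedComponentsWithStats(m)
for i in range(1,n):
    if st[i][4]>1500:
        r=cv2.minAreaRect(cv2.findNonZero((l==i).astype(np.uint8))); b=unproj(cm,cv2.boxPoints(r),.074); print(st[i],b[:,:2].mean(0).round(4))
print(proj(cm,[[.482,-.066,.074]]))
E
```

```text
[ 0.48244241 -0.06630956  0.12471521] 0.05556288359967567 (array([-0.05, -0.04,  8.27]), 'tool-y dir', np.float64(-1.514))
[ 289  151   52  211 9807] [ 0.4838 -0.064 ]
[  526   159   112   209 10516] [ 0.4872 -0.193 ]
[ 420  162   66  205 8354] [ 0.484  -0.1315]
[   0  190  101  166 9081] [0.4688 0.0643]
[[318.26202642 268.34420936]]
```

View pics/w2.png

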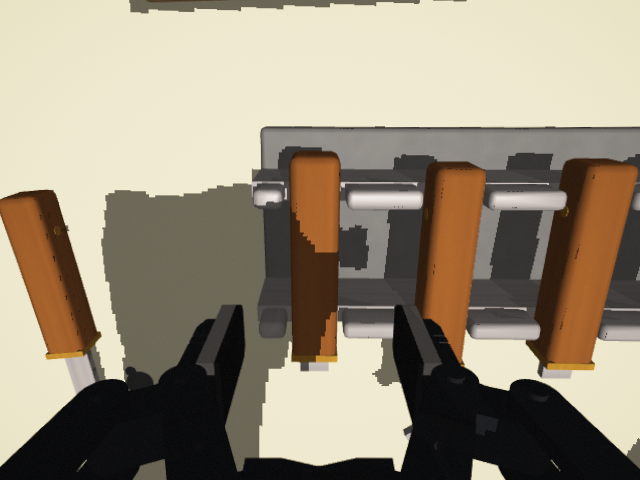

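The handle is centred between the fingers (px 315). I'll descend and grip it.

carry_out --deltas '[[[0,0,5,0,0,0,-0.3],[0,0,8.2,0,0,0,-0.3],[0,0,8.2,0,0,0,-0.3],[0,0,8.2,0,0,0,1],[0,0,8.2,0,0,0,1],[0,0,8.2,0,0,0,1],[0,0,8.2,0,0,0,1],[0,0,8.2,0,0,0,1]]]' --squeeze 60

```text
time_s: 4.68
ee_pos: [0.4829, -0.0658, 0.0436]
tool_rot: [3.14, 0.09, 0.004]
ft_force: [-1.2, 0.2, 9.0]
opening: 0.0231
grasp_force: 58.5
```

carry_out --deltas '[[[0,0,-3,0,0,0,1],[0,0,-8,0,0,0,1],[0,0,-12,0,0,0,1],[0,0,-12,0,0,0,1]]]'

```text
time_s: 5.18
ee_pos: [0.4837, -0.0659, 0.1657]
tool_rot: [3.139, 0.09, 0.01]
ft_force: [0.4, -0.1, -1.5]
opening: 0.0232
grasp_force: 59.2
```

```bash
python3 - <<'E'
from h import *
s=state(); print(s['ee_pos'],s['opening'],s['grasp_force'],s['joints'].round(2),shift(0.69,-.0,.10))
E
```

```text
[ 0.48372579 -0.06592552  0.16573035] 0.023182193900344778 59.19234752655029 [ 0.17  0.4  -0.2   2.02  0.12  0.73 -1.61] (array([20.93, -5.41,  6.7 ]), 'tool-y dir', np.float64(-1.514))
```

carry_out --deltas '[[[6,-1.2,0,0,0,0,1],[20.9,-4.1,2,0,0,0,1],[20.9,-4.1,3,0,0,0,1],[20.9,-4.1,3,0,0,0,1],[20.9,-4.1,3,0,0,0,1],[20.9,-4.1,8,0,0,0,1],[20.9,-4.1,13,0,0,0,1],[20.9,-4.1,13,0,0,0,1]]]'

```text
time_s: 6.18
ee_pos: [0.6854, -0.0131, 0.0292]
tool_rot: [3.14, 0.091, -0.01]
ft_force: [0.3, 0.4, 0.7]
opening: 0.0233
grasp_force: 59.1
```

carry_out --deltas '[[[0,0,0,0,0,0,1],[0,0,0,0,0,0,0.06],[0,0,0,0,0,0,0.06],[0,0,-3,0,0,0,0.06],[0,0,-9,0,0,0,0.06],[0,0,-12,0,0,0,-0.3],[0,0,-12,0,0,0,-0.3]]]'

```text
time_s: 7.05
ee_pos: [0.6898, -0.0126, 0.1557]
tool_rot: [3.14, 0.09, 0.008]
ft_force: [-0.1, 0.7, -0.5]
opening: 0.0556
grasp_force: 0.0
```

```bash
python3 - <<'E'
from h import *
s=state(); print(s['ee_pos'],s['opening'],s['time_s'],shift(0.486,-.199,.12))
save('w3.png',grab_frame('wrist'))
E
```

```text
[ 0.68981137 -0.01264757  0.15570004] 0.055581074337979645 7.05 (array([-21.44,  17.43,   3.46]), 'tool-y dir', np.float64(-1.513))
```

View pics/w3.png

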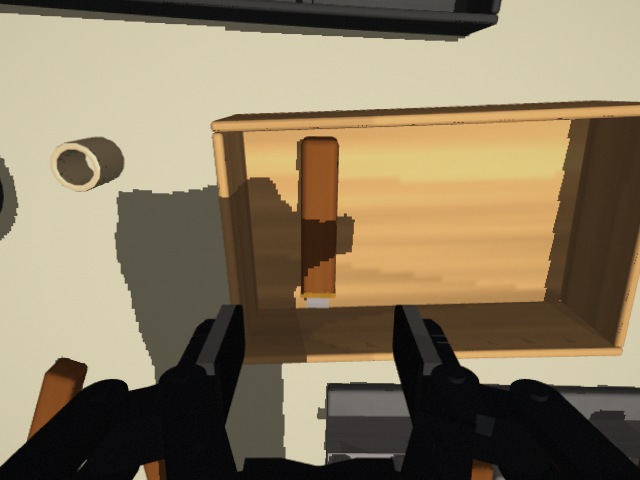

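The knife lies flat in the crate (px 318,220). Place 1 is next.

carry_out --deltas '[[[-21.4,17.4,0,0,0,0,-0.3],[-21.4,17.4,1,0,0,0,-0.3],[-21.4,17.4,2,0,0,0,-0.3],[-21.4,17.4,3,0,0,0,-0.3],[-21.4,17.4,3,0,0,0,-0.3],[-21.4,17.4,3,0,0,0,-0.3],[-21.4,17.4,3,0,0,0,-0.3],[-21.4,17.4,3,0,0,0,-0.3]]]'

```text
time_s: 8.1
ee_pos: [0.4855, -0.1978, 0.122]
tool_rot: [-3.14, -0.093, -0.0]
ft_force: [0.2, -0.3, 0.0]
opening: 0.0558
grasp_force: 0.0
```

carry_out --deltas '[[[0,0,4,0,0,0,-0.3],[0,0,8.3,0,0,0,-0.3],[0,0,8.3,0,0,0,-0.3],[0,0,8.3,0,0,0,1],[0,0,8.3,0,0,0,1],[0,0,8.3,0,0,0,1],[0,0,8.3,0,0,0,1],[0,0,8.3,0,0,0,1]]]'

```text
time_s: 9.1
ee_pos: [0.4858, -0.1989, 0.0409]
tool_rot: [3.139, 0.091, 0.004]
ft_force: [-0.3, 1.2, 7.1]
opening: 0.0233
grasp_force: 58.6
```

carry_out --deltas '[[[0,0,-3,0,0,0,1],[0,0,-8,0,0,0,1],[0,0,-12,0,0,0,1],[0,0,-12,0,0,0,1]]]'

```text
time_s: 9.6
ee_pos: [0.4864, -0.1994, 0.1631]
tool_rot: [3.138, 0.09, 0.01]
ft_force: [0.0, -0.4, -1.5]
opening: 0.0238
grasp_force: 59.1
```

```bash
python3 - <<'E'
from h import *
s=state(); print(s['ee_pos'],s['opening'],s['time_s'],shift(0.69,-.056,.035))
E
```

```text
[ 0.4864008  -0.19938606  0.16307683] 0.023770808047435792 9.6 (array([ 21.07, -13.18,  12.9 ]), 'tool-y dir', np.float64(-1.513))
```

carry_out --deltas '[[[21,-13.1,0,0,0,0,1],[21,-13.1,2,0,0,0,1],[21,-13.1,3,0,0,0,1],[21,-13.1,3,0,0,0,1],[21,-13.1,3,0,0,0,1],[21,-13.1,3,0,0,0,1],[21,-13.1,8,0,0,0,1],[21,-13.1,12.8,0,0,0,1]]]'

```text
time_s: 10.6
ee_pos: [0.6871, -0.0574, 0.0313]
tool_rot: [3.14, 0.088, 0.004]
ft_force: [7.7, -0.3, 2.0]
opening: 0.0232
grasp_force: 59.7
```

carry_out --deltas '[[[0,0,0,0,0,0,1],[0,0,0,0,0,0,0.06],[0,0,0,0,0,0,0.06],[0,0,-3,0,0,0,0.06],[0,0,-9,0,0,0,0.06],[0,0,-12,0,0,0,-0.3],[0,0,-12,0,0,0,-0.3]]]'

```text
time_s: 11.48
ee_pos: [0.688, -0.0563, 0.1546]
tool_rot: [3.14, 0.09, 0.008]
ft_force: [-0.2, -0.0, -1.4]
opening: 0.0554
grasp_force: 0.0
```

```bash
python3 - <<'E'
from h import *
s=state(); print(s['ee_pos'],s['opening'],s['time_s'],shift(0.489,-.2665,.12))
E
```

```text
[ 0.68795085 -0.05633508  0.15458769] 0.055419034495275146 11.475 (array([-21.08,  19.84,   3.37]), 'tool-y dir', np.float64(-1.514))
```

carry_out --deltas '[[[-21,19.8,0,0,0,0,-0.3],[-21,19.8,1,0,0,0,-0.3],[-21,19.8,2,0,0,0,-0.3],[-21,19.8,3,0,0,0,-0.3],[-21,19.8,3,0,0,0,-0.3],[-21,19.8,3,0,0,0,-0.3],[-21,19.8,3,0,0,0,-0.3],[-21,19.8,3,0,0,0,-0.3]]]'

```text
time_s: 12.48
ee_pos: [0.4894, -0.2647, 0.1211]
tool_rot: [-3.14, -0.093, -0.001]
ft_force: [-0.7, -0.1, -0.5]
opening: 0.0553
grasp_force: 0.0
```

carry_out --deltas '[[[0,0,4,0,0,0,-0.3],[0,0,8.1,0,0,0,-0.3],[0,0,8.1,0,0,0,-0.3],[0,0,8.1,0,0,0,1],[0,0,8.1,0,0,0,1],[0,0,8.1,0,0,0,1],[0,0,8.1,0,0,0,1],[0,0,8.1,0,0,0,1]]]'

```text
time_s: 13.48
ee_pos: [0.4896, -0.2659, 0.0419]
tool_rot: [3.139, 0.091, 0.004]
ft_force: [-0.5, 1.7, 6.6]
opening: 0.0232
grasp_force: 58.7
```

carry_out --deltas '[[[0,0,-3,0,0,0,1],[0,0,-8,0,0,0,1],[0,0,-12,0,0,0,1],[0,0,-12,0,0,0,1]]]'

```text
time_s: 13.98
ee_pos: [0.4902, -0.2664, 0.1642]
tool_rot: [3.137, 0.09, 0.009]
ft_force: [1.2, 0.8, -1.0]
opening: 0.023
grasp_force: 59.1
```

```bash
python3 - <<'E'
from h import *
s=state(); print(s['ee_pos'],s['opening'],s['time_s'],shift(0.692,-.099,.035))
E
```

```text
[ 0.49021627 -0.26642749  0.16417268] 0.023009286879910967 13.975 (array([ 21.03, -15.6 ,  12.99]), 'tool-y dir', np.float64(-1.513))
```

carry_out --deltas '[[[21,-15.6,0,0,0,0,1],[21,-15.6,2,0,0,0,1],[21,-15.6,3,0,0,0,1],[21,-15.6,3,0,0,0,1],[21,-15.6,3,0,0,0,1],[21,-15.6,3,0,0,0,1],[21,-15.6,3,0,0,0,1],[21,-15.6,12.8,0,0,0,1]]]'

```text
time_s: 14.98
ee_pos: [0.6919, -0.1001, 0.0719]
tool_rot: [3.138, 0.087, 0.014]
ft_force: [1.7, -0.3, -3.6]
opening: 0.0233
grasp_force: 59.2
```

carry_out --deltas '[[[0,0,0,0,0,0,1],[0,0,0,0,0,0,1],[0,0,0,0,0,0,0.06],[0,0,0,0,0,0,0.06],[0,0,-3,0,0,0,0.06],[0,0,-9,0,0,0,0.06],[0,0,-15,0,0,0,-0.3],[0,0,-15,0,0,0,-0.3]]]'

```text
time_s: 15.98
ee_pos: [0.6915, -0.0979, 0.2239]
tool_rot: [3.139, 0.09, 0.014]
ft_force: [0.6, 0.2, -0.3]
opening: 0.0557
grasp_force: 0.0
```

carry_out --deltas '[[[-13,-34,-14,0,0,0,-0.3],[-13,-34,-14,0,0,0,-0.3],[-13,-34,-14,0,0,0,-0.3],[-13,-34,-14,0,0,0,-0.3],[-13,-34,-14,0,0,0,-0.3],[-13,-34,-14,0,0,0,-0.3],[-13,-34,-14,0,0,0,-0.3],[-13,-34,-14,0,0,0,-0.3]]]'

```text
time_s: 16.98
ee_pos: [0.5397, 0.2346, 0.3578]
tool_rot: [-3.14, -0.093, -0.001]
ft_force: [1.0, -0.7, -0.3]
opening: 0.0554
grasp_force: 0.0
```

```bash
cat >> h.py <<'E'
def handles(name,im=None,amin=250):
    """counter and rack handles: centre in world, angle of the handle, by colour"""
    cm=cam(name); im=grab_frame(name) if im is None else im
    m=cv2.inRange(cv2.cvtColor(im,cv2.COLOR_RGB2HSV),(3,120,50),(18,255,255)); n,l,st,_=cv2.connectedComponentsWithStats(m); out=[]
    for i in range(1,n):
        if st[i][4]<amin: continue
        px=cv2.findNonZero((l==i).astype(np.uint8))
        P=unproj(cm,px,.024)[:,:2]; z=.024
        if P[:,1].mean()<0: P=unproj(cm,px,.074)[:,:2]; z=.074
        r=cv2.minAreaRect((P*1000).astype(np.float32)); u=np.linalg.svd(P-P.mean(0),full_matrices=0)[2][0]; u*=np.sign(u[0])
        out.append((np.array(r[0])/1000,np.arctan2(u[1],u[0]))); print(name,st[i],np.round(r[0],1),np.round(r[1],1),'mean',P.mean(0).round(4),'ang',np.arctan2(u[1],u[0]).round(3))
    return out
E
python3 - <<'E'
from h import *
s=state(); print(s['ee_pos'],s['joints'].round(2),s['time_s'],shift(.53,.24,.3))
im=grab_frame('wrist');save('w4.png',im);handles('wrist',im,1500)
im=grab_frame('top');save('t4.png',im);handles('top',im)
E
```

```text
[0.53967889 0.23459458 0.35778203] [-0.29  0.37 -0.3   1.52  0.11  1.27 -2.12] 16.975 (array([-0.94, -0.6 ,  5.78]), 'tool-y dir', np.float64(-1.512))
wrist [ 520    0  120  120 9718] [660.1  -7. ] [101.1 112.6] mean [ 0.659  -0.0014] ang 0.795
wrist [   0    8   72   81 4681] [639.4 527. ] [66.6 81.1] mean [0.6423 0.531 ] ang -0.517
wrist [ 323  153   56   92 1832] [504.4 194.6] [ 25.  109.3] mean [0.5056 0.1933] ang -0.337
wrist [ 411  211   21   86 1608] [441.5 105.1] [109.6  24.6] mean [0.4434 0.1044] ang 0.143
top [351 140  14  45 387] [676.   -8.9] [111.4  24.9] mean [ 0.6756 -0.0089] ang 0.04
top [368 141  12  42 381] [676.2 -47.7] [104.7  25.7] mean [ 0.6758 -0.0486] ang -0.005
top [385 141  13  42 385] [676.2 -90.8] [104.4  25.4] mean [ 0.6757 -0.0908] ang 0.053
top [ 111  172   48   28 1037] [640.3 558.4] [ 71.2 123.6] mean [0.6405 0.5584] ang 1.564
top [405 219  13  44 401] [ 479.3 -132.1] [104.2  25.2] mean [ 0.4797 -0.1314] ang 0.04
top [  0 438  37  42 997] [-56.9 860. ] [103.7 114.7] mean [-0.0633  0.8572] ang -0.91
```

View pics/w4.png

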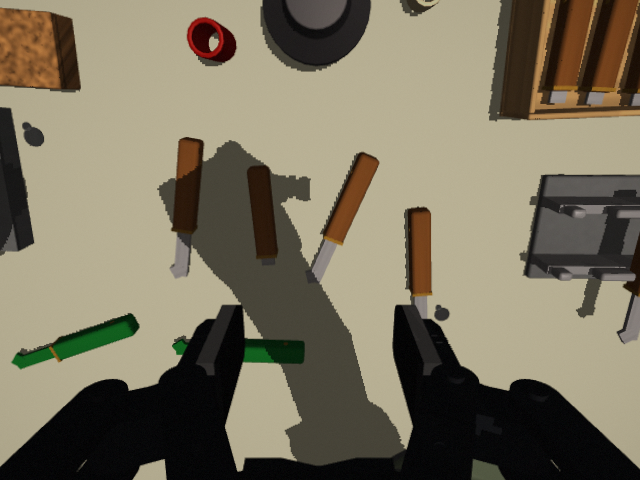

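View pics/t4.png

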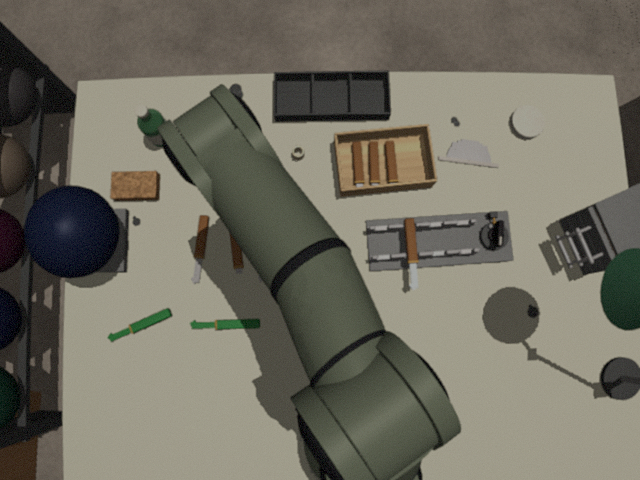

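Three are in the crate and the counter knives haven't moved. Snap4 is next, at (0.479, 0.296) with angle 0.125.

carry_out --deltas '[[[-5.7,-6.5,6,0,0,-0.07,-0.3],[-5.7,-6.5,12,0,0,-0.07,-0.3],[-5.7,-6.5,18,0,0,-0.07,-0.3],[-5.7,-6.5,24,0,0,-0.07,-0.3],[-5.7,-6.5,28,0,0,-0.07,-0.3],[-5.7,-6.5,28,0,0,-0.07,-0.3],[-5.7,-6.5,28,0,0,-0.07,-0.3]]]'

```text
time_s: 17.95
ee_pos: [0.4804, 0.2956, 0.0794]
tool_rot: [-3.135, -0.198, -0.002]
ft_force: [-0.5, 0.8, -0.1]
opening: 0.0557
grasp_force: 0.0
```

```bash
python3 - <<'E'
from h import *
s=state(); print(s['ee_pos'],s['joints'].round(2),s['time_s'],shift(.479,.296,.004))
im=grab_frame('wrist');save('w5.png',im)
for n in('snap4',): print([(np.round(r['centre'],4),r['conf']) for r in tip_of(n,'wrist')])
m=cv2.inRange(cv2.cvtColor(im,cv2.COLOR_RGB2HSV),(3,110,25),(18,255,255)); n,l,st,_=cv2.connectedComponentsWithStats(m)
for i in range(1,n):
    if st[i][4]>2500:
        px=cv2.findNonZero((l==i).astype(np.uint8)); P=unproj(cam('wrist'),px,.024)[:,:2]; print(st[i],cv2.minAreaRect((P*1000).astype(np.float32)))
E
```

```text
[0.48044685 0.29557392 0.07942886] [-0.46  0.64 -0.28  1.87  0.27  0.67 -2.34] 17.95 (array([-0.15, -0.06,  7.54]), 'tool-y dir', np.float64(-1.444))
[(array([0.483 , 0.2977, 0.0129]), 0.98)]
[  102    68    89   230 13370] ((506.6339111328125, 382.4549255371094), (30.432729721069336, 110.62537384033203), 82.13679504394531)
[  436   134   176   201 13460] ((504.9945983886719, 202.2458038330078), (34.59544372558594, 108.42349243164062), 71.156494140625)
[ 289  150   50  207 9505] ((481.4438171386719, 299.29498291015625), (111.3375244140625, 24.496164321899414), 7.3253173828125)
[ 592  266   48  188 5180] ((439.8026428222656, 129.2707061767578), (119.98004913330078, 25.285776138305664), 19.821918487548828)
```

View pics/w5.png

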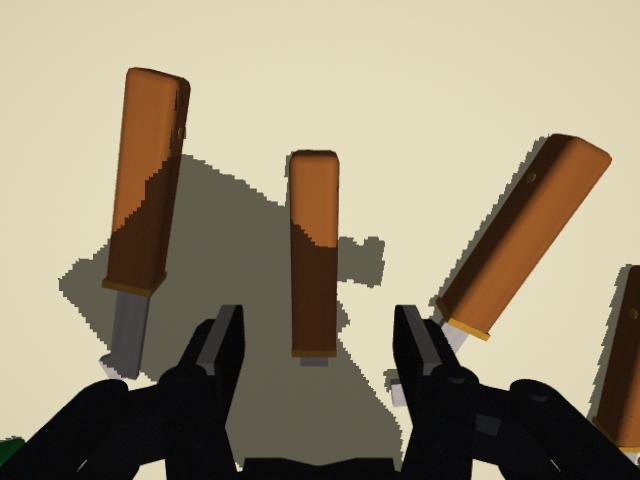

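The snapped handle is centred between the fingers (px 315,255), so I'll grip it.

carry_out --deltas '[[[0.1,-0.2,4,0,0,0,-0.3],[0.1,-0.2,7.4,0,0,0,-0.3],[0.1,-0.2,7.4,0,0,0,-0.3],[0.1,-0.2,7.4,0,0,0,1],[0.1,-0.2,7.4,0,0,0,1],[0.1,-0.2,7.4,0,0,0,1],[0.1,-0.2,7.4,0,0,0,1],[0.1,-0.2,7.4,0,0,0,1]]]'

```text
time_s: 19.05
ee_pos: [0.481, 0.2984, 0.0058]
tool_rot: [-3.134, -0.2, -0.004]
ft_force: [-3.4, -1.1, 16.2]
opening: 0.0223
grasp_force: 59.2
```

carry_out --deltas '[[[0,0,-3,0,0,0,1],[0,0,-8,0,0,0,1],[0,0,-14,0,0,0.08,1],[0,0,-15,0,0,0.08,1]]]'

```text
time_s: 19.55
ee_pos: [0.4816, 0.299, 0.1586]
tool_rot: [-3.137, -0.073, -0.01]
ft_force: [0.6, -0.3, -2.3]
opening: 0.0226
grasp_force: 60.1
```

```bash
python3 - <<'E'
from h import *
s=state(); print(s['ee_pos'],s['joints'].round(2),s['opening'],s['grasp_force'],s['time_s'],shift(.688,-.143,.04))
E
```

```text
[0.48157901 0.29895187 0.15857606] [-0.44  0.53 -0.3   1.82  0.21  0.82 -2.37] 0.02255135987082346 60.12231230735779 19.55 (array([18.5 , 45.15, 11.81]), 'tool-y dir', np.float64(-1.524))
```

carry_out --deltas '[[[18.5,45.2,0,0,0,0,1],[18.5,45.2,0,0,0,0,1],[18.5,45.2,0,0,0,0,1],[18.5,45.2,0,0,0,0,1],[18.5,45.2,0,0,0,0,1],[18.5,45.2,0,0,0,0,1],[18.5,45.2,0,0,0,0,1],[18.5,45.2,0,0,0,0,1]]]'

```text
time_s: 20.55
ee_pos: [0.6866, -0.1477, 0.1536]
tool_rot: [3.14, 0.074, -0.0]
ft_force: [0.9, 0.9, -2.8]
opening: 0.0225
grasp_force: 60.0
```

carry_out --deltas '[[[0,0,0,0,0,0,1],[0,0,0,0,0,0,1],[0,0,6,0,0,0,1],[0,0,11,0,0,0,1],[0,0,11,0,0,0,1],[0,0,11,0,0,0,0.06],[0,0,11,0,0,0,0.06],[0,0,8,0,0,0,0.06]]]'

```text
time_s: 21.55
ee_pos: [0.685, -0.1441, 0.0726]
tool_rot: [-3.14, -0.076, 0.005]
ft_force: [0.4, 0.8, 1.3]
opening: 0.0402
grasp_force: 0.0
```

```bash
python3 - <<'E'
from h import *
s=state(); print(s['ee_pos'],s['joints'].round(2),s['opening'],s['time_s'],shift(.56,-.1,.3))
E
```

```text
[ 0.68502265 -0.14410803  0.07256575] [ 0.26  0.82 -0.24  1.48  0.23  0.87 -1.57] 0.040229859308334406 21.55 (array([-12.34,  -5.03, -22.7 ]), 'tool-y dir', np.float64(-1.522))
```

carry_out --deltas '[[[0,0,-6,0,0,0,0.06],[0,0,-12,0,0,0,-0.3],[-15.5,0,-20,0,0,0,-0.3],[-15.5,0,-20,0,0,0,-0.3],[-15.5,0,-20,0,0,0,-0.3],[-15.5,0,-20,0,0,0,-0.3],[-15.5,0,-20,0,0,0,-0.3],[-15.5,0,-20,0,0,0,-0.3]]]'

```text
time_s: 22.55
ee_pos: [0.532, -0.1517, 0.2729]
tool_rot: [-3.14, -0.076, 0.001]
ft_force: [0.0, 0.6, 0.6]
opening: 0.0557
grasp_force: 0.0
```

```bash
python3 - <<'E'
from h import *
s=state(); print(s['ee_pos'],s['joints'].round(2),s['time_s'])
im=grab_frame('wrist');save('w6.png',im)
print([(np.round(r['centre'],4).tolist(),round(r['conf'],2)) for n in('place1','rack') for r in tip_of(n,'wrist')])
cm=cam('wrist')
O=np.array([.4845,-.166,0]);a=.05;R=Rn.from_euler('z',a)
pts=[]
for y in(-102,-34,34,102):
  for x in(-41,-31,31,41):
    for e in(-15.5,15.5): pts.append([x,y+e,70])
q=proj(cm,O+R.apply(np.array(pts)/1000))
v=im.copy()
for p in q: cv2.circle(v,tuple(int(k) for k in p.round()),2,(0,255,0),-1)
v=cv2.resize(v[60:380,60:560],None,fx=1.6,fy=1.6); save('w6b.png',v)
handles('top')
E
```

```text
[ 0.53198832 -0.15171534  0.27292738] [ 0.39  0.38 -0.3   1.73  0.12  1.05 -1.47] 22.55
[([0.4884, -0.2681, 0.06], 0.97), ([0.4833, -0.1985, 0.0634], 0.96), ([0.4775, -0.0633, 0.0637], 0.68), ([0.4828, -0.1327, 0.0615], 0.59), ([0.4855, -0.1672, 0.0008], 0.95)]
top [384 134  25  49 804] [ 684.6 -104. ] [121.7  55.7] mean [ 0.6818 -0.1049] ang -0.093
top [352 139  13  46 387] [676.9 -10. ] [114.2  27.1] mean [ 0.6758 -0.0087] ang 0.032
top [369 141  11  42 382] [676.2 -49.9] [ 24.5 104.7] mean [ 0.6753 -0.0488] ang -0.006
top [ 111  172   48   28 1061] [639.7 558.8] [124.6  71.2] mean [0.6404 0.5584] ang 1.555
top [195 216  13  42 350] [504.8 382.2] [ 22. 105.] mean [0.5044 0.3823] ang -0.121
top [267 216  20  42 343] [501.1 193.3] [ 20.7 105.2] mean [0.5007 0.1935] ang -0.334
top [306 240  15  43 347] [439.5 104.5] [104.8  21.1] mean [0.4398 0.1044] ang 0.148
top [  0 439  37  41 946] [-58.  860.1] [101.8 114.2] mean [-0.0636  0.8579] ang -0.897
```

View pics/w6b.png

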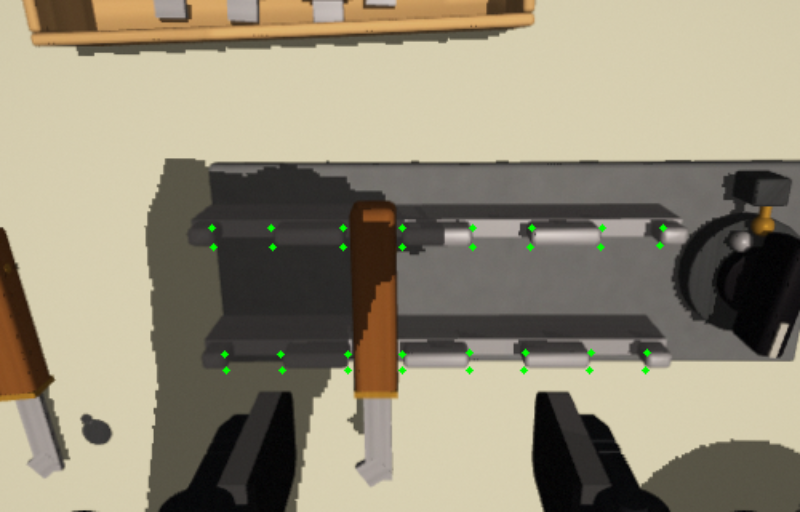

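The model notches match the picture. Rack origin is about (0.4855, -0.166) with yaw 0.05. The first sound knife is at (0.441, 0.105) with angle 0.145.

carry_out --deltas '[[[-7.8,-26.1,2,0,0,-0.1,-0.3],[-7.8,-26.1,4,0,0,-0.1,-0.3],[-7.8,-26.1,8,0,0,-0.1,-0.3],[-7.8,-26.1,12,0,0,-0.1,-0.3],[-7.8,-26.1,19.3,0,0,-0.1,-0.3],[-7.8,-26.1,19.3,0,0,-0.1,-0.3],[-7.8,-26.1,19.3,0,0,-0.1,-0.3],[-7.8,-26.1,19.3,0,0,-0.1,-0.3]]]'

```text
time_s: 23.75
ee_pos: [0.4419, 0.1046, 0.0815]
tool_rot: [3.133, 0.232, 0.001]
ft_force: [1.1, -0.3, 1.1]
opening: 0.0556
grasp_force: 0.0
```

```bash
python3 - <<'E'
from h import *
s=state(); print(s['ee_pos'],s['joints'].round(2),s['time_s'],shift(.441,.105,.008))
im=grab_frame('wrist');save('w7.png',im)
print([(np.round(r['centre'],4),r['conf']) for r in tip_of('knife1','wrist')])
handles('wrist',im,2500)
E
```

```text
[0.44188216 0.10459649 0.0815183 ] [-0.1   0.52 -0.34  2.15  0.34  0.52 -2.11] 23.75 (array([-0.09, -0.05,  7.35]), 'tool-y dir', np.float64(-1.423))
[(array([0.442 , 0.1032, 0.0101]), 0.94), (array([0.5022, 0.1982, 0.0169]), 0.64)]
wrist [   78     0   135   225 12635] [502.9 193.5] [ 25.2 109. ] mean [0.5054 0.1928] ang -0.35
wrist [ 294  153   49  203 7427] [442.2 104.5] [110.5  23.6] mean [0.4498 0.1053] ang 0.154
```

carry_out --deltas '[[[0,0,4,0,0,0,-0.3],[0,0,7.4,0,0,0,-0.3],[0,0,7.4,0,0,0,-0.3],[0,0,7.4,0,0,0,1],[0,0,7.4,0,0,0,1],[0,0,7.4,0,0,0,1],[0,0,7.4,0,0,0,1],[0,0,7.4,0,0,0,1]]]'

```text
time_s: 24.85
ee_pos: [0.4422, 0.1048, 0.0084]
tool_rot: [-3.133, -0.231, -0.004]
ft_force: [-2.9, -1.7, 19.8]
opening: 0.0229
grasp_force: 58.3
```

carry_out --deltas '[[[0,0,-3,0,0,0,1],[0,0,-8,0,0,0,1],[0,0,-13,0,0,0.1,1],[0,0,-13,0,0,0.1,1]]]'

```text
time_s: 25.35
ee_pos: [0.443, 0.105, 0.1408]
tool_rot: [-3.139, -0.071, -0.011]
ft_force: [-0.6, -0.4, -1.5]
opening: 0.0229
grasp_force: 60.6
```

```bash
python3 - <<'E'
from h import *
s=state(); print(s['ee_pos'],s['joints'].round(2),s['opening'],s['grasp_force'],s['time_s'],shift(.481,-.064,.12))
E
```

```text
[0.44301666 0.10503501 0.14075421] [-0.06  0.41 -0.39  2.11  0.25  0.66 -2.14] 0.022863063184414164 60.61201214790344 25.35 (array([ 3.01, 17.06,  2.08]), 'tool-y dir', np.float64(-1.525))
```

carry_out --deltas '[[[3,17.1,0,0,0,0,1],[3,17.1,0,0,0,0,1],[3,17.1,1,0,0,0,1],[3,17.1,2.1,0,0,0,1],[3,17.1,2.1,0,0,0,1],[3,17.1,2.1,0,0,0,1],[3,17.1,2.1,0,0,0,1]]]'

```text
time_s: 26.22
ee_pos: [0.4794, -0.0637, 0.116]
tool_rot: [-3.141, -0.077, -0.001]
ft_force: [-0.4, 0.1, -0.5]
opening: 0.0229
grasp_force: 60.5
```

```bash
python3 - <<'E'
from h import *
s=state(); print(s['ee_pos'],s['opening'],s['time_s'],shift(.481,-.064,.06))
im=grab_frame('wrist');save('w8.png',im); handles('wrist',im,2000)
E
```

```text
[ 0.47942436 -0.06372228  0.116035  ] 0.022911465758045684 26.225 (array([0.15, 0.04, 5.6 ]), 'tool-y dir', np.float64(-1.522))
wrist [  419   157    81   219 11719] [ 482.2 -128.2] [111.4  30. ] mean [ 0.4876 -0.1289] ang 0.048
wrist [  281   181    75   285 18703] [444.2 -65.4] [160.7  33.8] mean [ 0.4539 -0.0649] ang 0.05
```

View pics/w8.png

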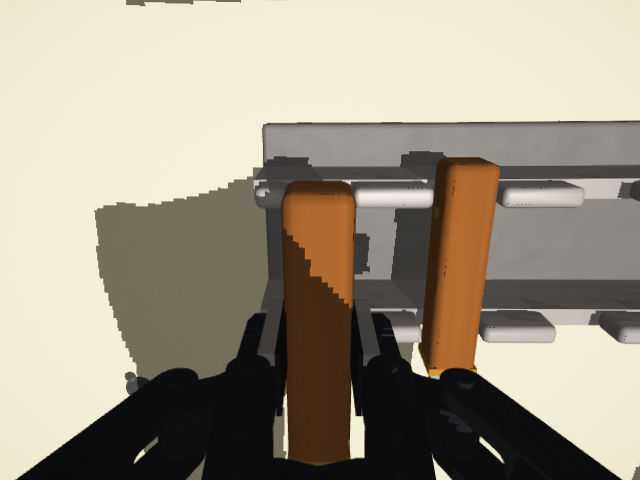

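The handle (px 318) is in line with notch 3. I'll lower it.

carry_out --deltas '[[[0.2,0,2,0,0,0,1],[0.2,0,4,0,0,0,1],[0.2,0,5,0,0,0,1],[0.2,0,5.7,0,0,0,1],[0.2,0,5.7,0,0,0,1]]]'

```text
time_s: 26.9
ee_pos: [0.4814, -0.0643, 0.0588]
tool_rot: [3.141, 0.075, 0.001]
ft_force: [-0.4, -0.2, -0.7]
opening: 0.0224
grasp_force: 60.6
```

```bash
python3 - <<'E'
from h import *
s=state(); print(s['ee_pos'],s['opening'],s['time_s'],s['ft_force'],s['moment'])
E
```

```text
[ 0.48144436 -0.064285    0.05882949] 0.02236838726535944 26.9 [-0.3887685  -0.1998271  -0.67468647] [ 0.00615791 -0.07634191 -0.02517541]
```

carry_out --deltas '[[[0,0,0.2,0,0,0,1],[0,0,0.2,0,0,0,-0.3],[0,0,0.2,0,0,0,-0.3],[0,0,0.2,0,0,0,-0.3],[0,0,-5,0,0,0,-0.3],[0,0,-10,0,0,0,-0.3],[0,0,-16,0,0,0,-0.3],[0,0,-16,0,0,0,-0.3]]]'

```text
time_s: 27.9
ee_pos: [0.4831, -0.0646, 0.2224]
tool_rot: [3.14, 0.074, 0.01]
ft_force: [-0.3, 0.2, -0.9]
opening: 0.0558
grasp_force: 0.0
```

```bash
python3 - <<'E'
from h import *
s=state(); print(s['ee_pos'],s['opening'],s['time_s'],s['ft_force'],shift(.49,.193,.2))
im=grab_frame('wrist');save('w9.png',im); handles('wrist',im,2000)
handles('top')
E
```

```text
[ 0.48305842 -0.06463078  0.22239619] 0.055782591073368075 27.9 [-0.32642293  0.24823252 -0.87643227] (array([  1.9 , -25.7 ,   2.22]), 'tool-y dir', np.float64(-1.524))
wrist [ 167    0  375   30 7932] [608.9 -79.7] [ 15.6 223.4] mean [ 0.6095 -0.0659] ang -1.506
wrist [ 301  138   34  150 4506] [479.9 -64.1] [109.4  23.1] mean [ 0.4843 -0.0641] ang 0.05
wrist [ 392  142   42  149 4693] [ 480.5 -130.8] [109.1  23.3] mean [ 0.4838 -0.1306] ang 0.05
top [385 135  23  35 579] [ 699.4 -103.7] [86.2 54.2] mean [ 0.6956 -0.1055] ang -0.136
top [351 140  13  45 396] [676.   -8.6] [112.   25.8] mean [ 0.6759 -0.0087] ang 0.029
top [368 141  11  42 356] [676.2 -47.5] [ 24.7 104.6] mean [ 0.6779 -0.048 ] ang -0.039
top [ 111  172   48   28 1081] [640.7 558.5] [ 70.8 123.8] mean [0.6412 0.5595] ang 1.571
top [194 216  15  42 351] [504.6 382.6] [ 22.6 105.6] mean [0.5042 0.3822] ang -0.124
top [266 216  21  42 340] [501.1 193.4] [ 20.8 105.2] mean [0.5012 0.1934] ang -0.337
top [  0 439  37  41 913] [-58.  860.2] [101.8 113.9] mean [-0.0641  0.8584] ang -0.957
```

View pics/w9.png

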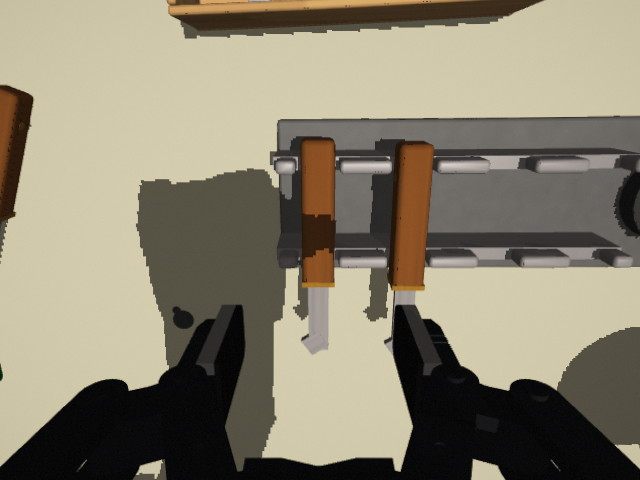

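It's seated. For the second knife at (0.503, 0.1935), angle -0.34, I'll flip the tool to keep joint 7 in range.

carry_out --deltas '[[[3.2,-25.7,0,0,0,-1.38,-0.3],[3.2,-25.7,0,0,0,-1.38,-0.3],[3.2,-25.7,0,0,0,-1.38,-0.3],[3.2,-25.7,0,0,0,-1.38,-0.3],[3.2,-25.7,0,0,0,-1.38,-0.3],[3.2,-25.7,0,0,0,-1.38,-0.3],[3.2,-25.7,0,0,0,-1.38,-0.3],[3.2,-25.7,0,0,0,-1.38,-0.3]]]'

```text
time_s: 29.0
ee_pos: [0.5002, 0.1936, 0.2169]
tool_rot: [-2.369, -2.061, 0.004]
ft_force: [0.4, 0.2, -0.4]
opening: 0.0555
grasp_force: 0.0
```

carry_out --deltas '[[[0,0,2,0,0,-1.38,-0.3],[0,0,4,0,0,-1.38,-0.3],[0,0,6,0,0,-1.38,-0.3],[0,0,8,0,0,-1.38,-0.3],[0,0,10,0,0,-1.38,-0.3],[0,0,12,0,0,-1.38,-0.3],[0,0,14,0,0,-1.38,-0.3],[0,0,14,0,0,-1.38,-0.3]]]'

```text
time_s: 30.0
ee_pos: [0.4991, 0.1935, 0.0757]
tool_rot: [-0.513, -3.094, 0.002]
ft_force: [0.1, 0.1, 0.2]
opening: 0.0555
grasp_force: 0.0
```

```bash
python3 - <<'E'
from h import *
s=state(); print(s['ee_pos'],s['joints'].round(2),s['time_s'],shift(.503,.1935,.008))
im=grab_frame('wrist');save('w10.png',im); handles('wrist',im,2500)
print([(np.round(r['centre'],4),r['conf']) for r in tip_of('knife1','wrist')])
E
```

```text
[0.49910284 0.19351345 0.07567896] [ 0.18  0.8  -0.95  1.92  0.84  0.89  0.03] 30.0 (array([-0.4 ,  0.14,  6.77]), 'tool-y dir', np.float64(1.242))
wrist [ 299  156   53  207 9424] [500.7 196. ] [ 23.9 110.2] mean [0.4972 0.1974] ang -0.335
[(array([0.5015, 0.2   , 0.0161]), 0.8)]
```

carry_out --deltas '[[[-0.2,0.2,4,0,0,0,-0.3],[-0.2,0.2,6.8,0,0,0,-0.3],[-0.2,0.2,6.8,0,0,0,-0.3],[-0.2,0.2,6.8,0,0,0,1],[-0.2,0.2,6.8,0,0,0,1],[-0.2,0.2,6.8,0,0,0,1],[-0.2,0.2,6.8,0,0,0,1],[-0.2,0.2,6.8,0,0,0,1]]]'

```text
time_s: 31.1
ee_pos: [0.504, 0.1953, 0.0119]
tool_rot: [0.522, 3.096, 0.001]
ft_force: [-2.4, 0.1, 8.1]
opening: 0.0221
grasp_force: 59.2
```

carry_out --deltas '[[[0,0,-3,0,0,0,1],[0,0,-8,0,0,0,1],[0,0,-13,0,0,0,1],[0,0,-13,0,0,0,1]]]'

```text
time_s: 31.6
ee_pos: [0.5049, 0.1957, 0.1445]
tool_rot: [0.522, 3.093, 0.004]
ft_force: [-0.8, -0.3, -1.9]
opening: 0.0229
grasp_force: 59.6
```

```bash
python3 - <<'E'
from h import *
s=state(); print(s['ee_pos'],s['joints'].round(2),s['opening'],s['grasp_force'],s['time_s'],shift(.4875,-.200,.12))
E
```

```text
[0.5049331  0.1957169  0.14450059] [ 0.23  0.71 -1.03  1.87  0.73  0.99  0.11] 0.022935903340413684 59.56547677516937 31.6 (array([-11.34, -37.96,   2.38]), 'tool-y dir', np.float64(1.236))
```

carry_out --deltas '[[[-11.3,-38,0,0,0,-0.38,1],[-11.3,-38,0,0,0,-0.38,1],[-11.3,-38,0,0,0,-0.38,1],[-11.3,-38,0,0,0,-0.38,1],[-11.3,-38,0,0,0,-0.38,1],[-11.3,-38,0,0,0,-0.38,1],[-11.3,-38,0,0,0,-0.38,1],[-11.3,-38,0,0,0,-0.38,1]]]'

```text
time_s: 32.6
ee_pos: [0.485, -0.2029, 0.1402]
tool_rot: [0.067, -3.14, 0.0]
ft_force: [-0.1, -0.4, -1.0]
opening: 0.0222
grasp_force: 59.5
```

carry_out --deltas '[[[0,0,0,0,0,0,1],[0,0,0,0,0,0,1],[0,0,1,0,0,0,1],[0,0,1,0,0,0,1]]]'

```text
time_s: 33.1
ee_pos: [0.4854, -0.2006, 0.1297]
tool_rot: [0.074, -3.14, -0.001]
ft_force: [0.1, -0.4, -1.7]
opening: 0.0221
grasp_force: 59.5
```

```bash
python3 - <<'E'
from h import *
s=state(); print(s['ee_pos'],s['joints'].round(2),s['opening'],s['grasp_force'],s['time_s'],shift(.4875,-.200,.063))
im=grab_frame('wrist');save('w11.png',im)
E
```

```text
[ 0.48538011 -0.20060023  0.12972765] [ 1.04  0.77 -1.12  1.91  0.82  1.02  1.16] 0.022095883312645285 59.54586982727051 33.1 (array([-0.22,  0.05,  6.67]), 'tool-y dir', np.float64(1.618))
```

View pics/w11.png

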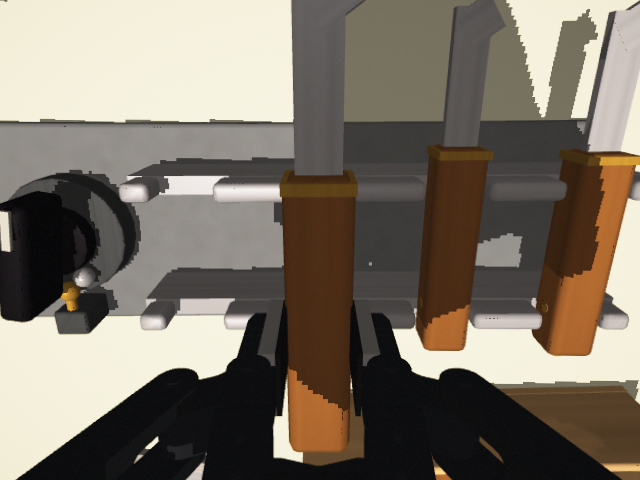

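carry_out --deltas '[[[-0.2,0,3,0,0,0,1],[-0.2,0,5,0,0,0,1],[-0.2,0,6,0,0,0,1],[-0.2,0,6.6,0,0,0,1],[-0.2,0,6.6,0,0,0,1]]]'

```text
time_s: 33.78
ee_pos: [0.4878, -0.2009, 0.0647]
tool_rot: [-0.073, 3.141, 0.0]
ft_force: [0.4, -0.6, -1.0]
opening: 0.0224
grasp_force: 59.6
```

carry_out --deltas '[[[0,0,0.2,0,0,0,1],[0,0,0.2,0,0,0,1]]]'

```text
time_s: 34.02
ee_pos: [0.4878, -0.201, 0.0628]
tool_rot: [-0.072, 3.14, -0.0]
ft_force: [-0.4, 0.0, -0.7]
opening: 0.0223
grasp_force: 59.6
```

carry_out --deltas '[[[0,0,0.2,0,0,0,1],[0,0,0.2,0,0,0,-0.3],[0,0,0.2,0,0,0,-0.3],[0,0,0.2,0,0,0,-0.3],[0,0,-5,0,0,0,-0.3],[0,0,-10,0,0,0,-0.3],[0,0,-16,0,0,0,-0.3],[0,0,-16,0,0,0,-0.3]]]'

```text
time_s: 35.02
ee_pos: [0.4893, -0.2011, 0.2262]
tool_rot: [-0.072, 3.136, -0.004]
ft_force: [-0.1, -0.9, -1.2]
opening: 0.0556
grasp_force: 0.0
```

```bash
python3 - <<'E'
from h import *
s=state(); print(s['ee_pos'],s['opening'],s['joints'].round(2),s['time_s'],s['ft_force'],shift(.505,.382,.2))
im=grab_frame('wrist');save('w12.png',im); handles('wrist',im,2000)
handles('top')
E
```

```text
[ 0.48925377 -0.20105356  0.22616827] 0.05559233894377393 [ 1.11  0.65 -1.23  1.82  0.67  1.16  1.28] 35.025 [-0.06821204 -0.85542795 -1.24464425] (array([-4.23, 58.18,  2.49]), 'tool-y dir', np.float64(1.617))
wrist [ 391  121   49  149 5435] [ 476.3 -135.3] [107.   28.1] mean [ 0.4731 -0.1354] ang 0.056
wrist [ 477  124   64  150 6092] [476.  -70.8] [107.9  32.4] mean [ 0.4728 -0.0703] ang 0.06
wrist [ 301  135   37  139 4536] [ 485.5 -201. ] [101.4  24.2] mean [ 0.4824 -0.2011] ang 0.045
wrist [ 432  315  168   65 6035] [593.2 -40.3] [ 57.2 132.7] mean [ 0.5865 -0.0437] ang 1.534
wrist [ 308  321  105  151 9186] [ 651.7 -157.9] [152.1  85.7] mean [ 0.642 -0.16 ] ang 0.224
top [384 135  25  48 793] [ 683.5 -103.3] [118.4  56.7] mean [ 0.6816 -0.1051] ang -0.075
top [352 140  12  45 395] [675.8  -8.4] [111.4  25.9] mean [ 0.6753 -0.0086] ang 0.034
top [368 141  13  42 384] [676.1 -48.2] [105.2  26.2] mean [ 0.6757 -0.0489] ang 0.002
top [ 111  171   48   28 1107] [640.7 558.9] [ 70.7 124.1] mean [0.6412 0.56  ] ang -1.57
top [194 216  14  42 350] [504.6 382.9] [ 22.9 105.5] mean [0.5044 0.3824] ang -0.122
top [  0 445  37  35 376] [-63.8 861.8] [ 67.6 141.9] mean [-0.0689  0.8633] ang -0.938
```

carry_out --deltas '[[[-4.4,58.2,0,0,0,0.17,-0.3],[-4.4,58.2,0,0,0,0.17,-0.3],[-4.4,58.2,0,0,0,0.17,-0.3],[-4.4,58.2,0,0,0,0.17,-0.3],[-4.4,58.2,0,0,0,0.17,-0.3],[-4.4,58.2,0,0,0,0.17,-0.3],[-4.4,58.2,0,0,0,0.17,-0.3],[-4.4,58.2,0,0,0,0.17,-0.3]]]'

```text
time_s: 36.12
ee_pos: [0.5019, 0.3004, 0.221]
tool_rot: [-0.194, -3.134, 0.002]
ft_force: [2.0, -0.2, 0.5]
opening: 0.0555
grasp_force: 0.0
```

```bash
python3 - <<'E'
from h import *
s=state(); print(s['ee_pos'],s['joints'].round(2),s['time_s'],shift(.506,.3825,.08))
E
```

```text
[0.50190992 0.30043585 0.22099183] [ 0.06  0.69 -1.09  1.68  0.65  1.18  0.25] 36.125 (array([ 0.59,  8.22, 14.09]), 'tool-y dir', np.float64(1.447))
```

carry_out --deltas '[[[0.6,8.2,3,0,0,0,-0.3],[0.6,8.2,8,0,0,0,-0.3],[0.6,8.2,14,0,0,0,-0.3],[0.6,8.2,14,0,0,0,-0.3],[0.6,8.2,14,0,0,0,-0.3],[0.6,8.2,14,0,0,0,-0.3]]]'

```text
time_s: 36.88
ee_pos: [0.5075, 0.3814, 0.085]
tool_rot: [0.196, 3.133, 0.003]
ft_force: [-0.3, 0.2, 0.5]
opening: 0.0557
grasp_force: 0.0
```

```bash
python3 - <<'E'
from h import *
s=state(); print(s['ee_pos'],s['joints'].round(2),s['time_s'],shift(.505,.3835,.008))
im=grab_frame('wrist');save('w13.png',im); handles('wrist',im,2500)
print([(np.round(r['centre'],4),r['conf']) for r in tip_of('knife1','wrist')])
E
```

```text
[0.50753074 0.38135478 0.0849699 ] [-0.16  0.9  -0.95  1.65  0.83  1.04  0.07] 36.875 (array([0.29, 0.17, 7.7 ]), 'tool-y dir', np.float64(1.446))
wrist [ 300  144   52  200 8929] [503.7 385.5] [ 24.2 108.5] mean [0.4999 0.3862] ang -0.12
wrist [ 527  357  113  112 5947] [612.4 539.6] [104.   48.3] mean [0.6124 0.5321] ang 0.635
[(array([0.5058, 0.3824, 0.017 ]), 0.98)]
```

carry_out --deltas '[[[0.2,0.2,4,0,0,0,-0.3],[0.2,0.2,7.7,0,0,0,-0.3],[0.2,0.2,7.7,0,0,0,-0.3],[0.2,0.2,7.7,0,0,0,1],[0.2,0.2,7.7,0,0,0,1],[0.2,0.2,7.7,0,0,0,1],[0.2,0.2,7.7,0,0,0,1],[0.2,0.2,7.7,0,0,0,1]]]'

```text
time_s: 37.98
ee_pos: [0.5056, 0.3839, 0.0078]
tool_rot: [0.195, 3.133, 0.002]
ft_force: [-1.0, -0.9, 11.4]
opening: 0.0226
grasp_force: 59.6
```

carry_out --deltas '[[[0,0,-3,0,0,0,1],[0,0,-8,0,0,0,1],[0,0,-13,0,0,0,1],[0,0,-13,0,0,0,1]]]'

```text
time_s: 38.48
ee_pos: [0.5061, 0.3846, 0.1404]
tool_rot: [0.195, 3.131, 0.007]
ft_force: [0.5, -0.3, -1.9]
opening: 0.0222
grasp_force: 59.4
```

```bash
python3 - <<'E'
from h import *
s=state(); print(s['ee_pos'],s['joints'].round(2),s['opening'],s['grasp_force'],s['time_s'],shift(.491,-.268,.14))
E
```

```text
[0.50606487 0.38461928 0.1404107 ] [-0.14  0.83 -0.99  1.62  0.77  1.11  0.11] 0.022194878908500706 59.403462409973145 38.475 (array([ -6.58, -64.95,  -0.22]), 'tool-y dir', np.float64(1.447))
```

carry_out --deltas '[[[-6.6,-65,0,0,0,-0.17,1],[-6.6,-65,0,0,0,-0.17,1],[-6.6,-65,0,0,0,-0.17,1],[-6.6,-65,0,0,0,-0.17,1],[-6.6,-65,0,0,0,-0.17,1],[-6.6,-65,0,0,0,-0.17,1],[-6.6,-65,0,0,0,-0.17,1],[-6.6,-65,0,0,0,-0.17,1]]]'

```text
time_s: 39.48
ee_pos: [0.4931, -0.1189, 0.1358]
tool_rot: [-0.072, 3.14, -0.001]
ft_force: [1.9, -0.7, -1.4]
opening: 0.0223
grasp_force: 59.4
```

```bash
python3 - <<'E'
from h import *
s=state(); print(s['ee_pos'],s['joints'].round(2),s['opening'],s['grasp_force'],s['time_s'],shift(.491,-.268,.13))
E
```

```text
[ 0.493065   -0.11894581  0.13575215] [ 0.9   0.72 -1.11  1.96  0.79  0.98  1.02] 0.022256465089919738 59.3557333946228 39.475 (array([  0.89, -14.88,   0.58]), 'tool-y dir', np.float64(1.617))
```

carry_out --deltas '[[[0.9,-14.7,0.4,0,0,0,1],[0.9,-14.7,0.4,0,0,0,1],[0.9,-14.7,0.4,0,0,0,1],[0.9,-14.7,0.4,0,0,0,1],[0.9,-14.7,0.4,0,0,0,1],[0.9,-14.7,0.4,0,0,0,1],[0.9,-14.7,0.4,0,0,0,1]]]'

```text
time_s: 40.35
ee_pos: [0.4915, -0.2633, 0.1317]
tool_rot: [-0.074, 3.141, -0.0]
ft_force: [-0.2, 0.2, -0.3]
opening: 0.0224
grasp_force: 59.4
```

```bash
python3 - <<'E'
from h import *
s=state(); print(s['ee_pos'],s['joints'].round(2),s['opening'],s['grasp_force'],s['time_s'],shift(.491,-.268,.06))
save('w14.png',grab_frame('wrist'))
E
```

```text
[ 0.49146625 -0.26326006  0.1317219 ] [ 1.1   0.79 -1.08  1.83  0.81  1.04  1.31] 0.022369506618815014 59.42018508911133 40.35 (array([ 0.07, -0.47,  7.17]), 'tool-y dir', np.float64(1.618))
```

View pics/w14.png

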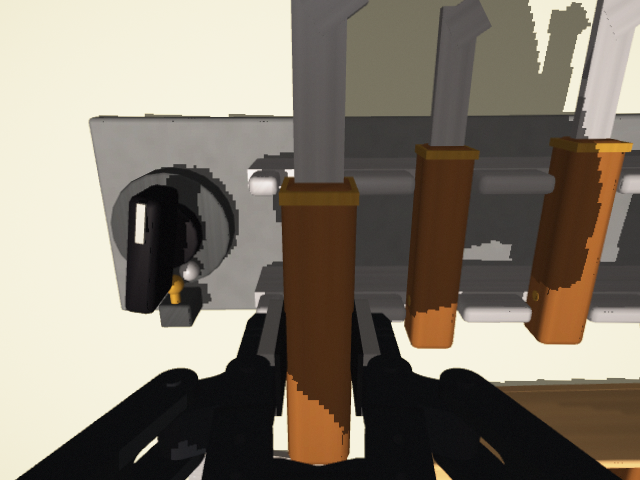

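The held handle is 4.7 mm short of place 0 across the rack. I'll correct that and lower it.

carry_out --deltas '[[[0.1,-0.5,0,0,0,0,1],[0.1,-0.5,2,0,0,0,1],[0.1,-0.5,4,0,0,0,1],[0.1,-0.5,4.5,0,0,0,1],[0.1,-0.5,4.5,0,0,0,1],[0.1,-0.5,4.5,0,0,0,1]]]'

```text
time_s: 41.15
ee_pos: [0.4908, -0.2689, 0.087]
tool_rot: [-0.073, 3.14, -0.0]
ft_force: [0.0, 0.3, -0.8]
opening: 0.0228
grasp_force: 59.4
```

carry_out --deltas '[[[0,0,1,0,0,0,1],[0,0,2,0,0,0,1],[0,0,2.6,0,0,0,1],[0,0,2.6,0,0,0,1]]]'

```text
time_s: 41.65
ee_pos: [0.4903, -0.2688, 0.06]
tool_rot: [0.073, -3.14, -0.001]
ft_force: [-0.9, 0.4, -0.4]
opening: 0.0222
grasp_force: 59.4
```

carry_out --deltas '[[[0,0,0.3,0,0,0,1],[0,0,0.3,0,0,0,-0.3],[0,0,0.3,0,0,0,-0.3],[0,0,0.3,0,0,0,-0.3],[0,0,-5,0,0,0,-0.3],[0,0,-10,0,0,0,-0.3],[0,0,-16,0,0,0,-0.3],[0,0,-16,0,0,0,-0.3]]]'

```text
time_s: 42.65
ee_pos: [0.4921, -0.2692, 0.2245]
tool_rot: [-0.072, 3.136, -0.005]
ft_force: [0.2, 0.2, -1.1]
opening: 0.0554
grasp_force: 0.0
```

```bash
python3 - <<'E'
from h import *
s=state(); print(s['ee_pos'],s['opening'],s['joints'].round(2),s['time_s'],shift(.495,-.353,.12))
im=grab_frame('wrist');save('w15.png',im); handles('wrist',im,2000)
print([(np.round(r['centre'],4).tolist(),round(r['conf'],2)) for n in('lock_grip','snap1','knife1') for r in tip_of(n,'wrist')])
r=trace('lock_grip','wrist')
for q in r[:2]:
    m=q['pixels'].astype(np.uint8); print(q['conf'],m.sum(),cv2.minAreaRect(cv2.findNonZero(m)))
handles('top')
E
```

```text
[ 0.4920556  -0.26920641  0.22449437] 0.055418307741030834 [ 1.17  0.68 -1.17  1.75  0.68  1.18  1.41] 42.65 (array([ 0.14, -8.35, 10.47]), 'tool-y dir', np.float64(1.617))
wrist [ 479  121   66  151 5420] [ 476.5 -138.1] [107.5  33.5] mean [ 0.475  -0.1362] ang 0.033
wrist [ 565  124   75  152 7031] [476.2 -73.2] [108.7  35.9] mean [ 0.474  -0.0731] ang 0.081
wrist [ 391  126   49  150 5028] [ 482.7 -203.4] [108.   28.1] mean [ 0.4802 -0.2029] ang 0.039
wrist [ 301  135   37  142 4520] [ 489. -269.] [103.2  24.1] mean [ 0.4869 -0.2689] ang 0.044
wrist [  437   317   203   152 14743] [607.3 -59.5] [230.7 106.3] mean [ 0.6083 -0.069 ] ang 1.155
wrist [ 379  325   34  147 2466] [ 652.1 -197.6] [147.6  27.4] mean [ 0.6512 -0.2028] ang 0.151
[([0.4935, -0.3531, 0.0595], 0.97), ([0.6887, -0.0175, 0.0175], 0.82), ([0.689, -0.0984, 0.0193], 0.57), ([0.4898, -0.2685, 0.0667], 0.44), ([0.4797, -0.0667, 0.058], 0.94), ([0.4914, -0.2689, 0.0653], 0.82), ([0.4802, -0.1312, 0.062], 0.64), ([0.4859, -0.1971, 0.0653], 0.63), ([0.486, -0.1654, -0.0014], 0.53)]
0.87 3428 ((213.5, 202.5), (91.0, 51.0), 90.0)
top [384 130  25  53 802] [ 689.9 -104.3] [ 56.8 132.8] mean [ 0.6826 -0.1057] ang -0.089
top [351 140  14  44 391] [677.1  -7.3] [108.7  26.3] mean [ 0.6761 -0.0087] ang 0.047
top [368 141  12  42 383] [676.2 -47.7] [104.5  25.7] mean [ 0.6754 -0.0488] ang -0.004
top [ 111  172   48   27 1121] [641.  559.1] [124.4  68.6] mean [0.6413 0.5597] ang 1.566
top [377 220  13  44 409] [478.1 -64.3] [104.3  24.9] mean [ 0.4781 -0.0637] ang 0.047
```

View pics/w15.png

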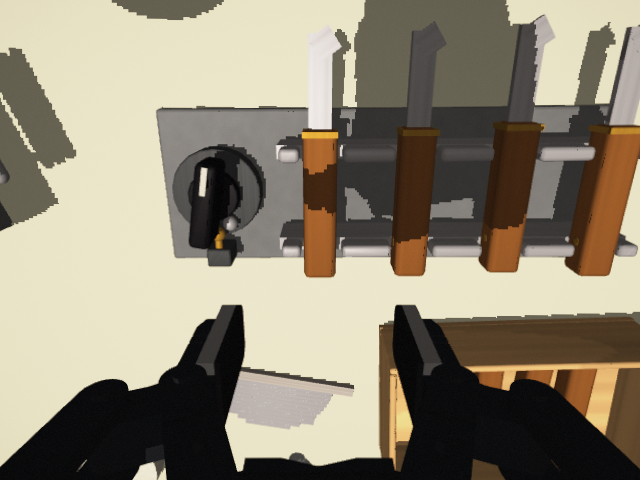

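All four sound knives are seated and the snapped ones are in the crate. The wing knob is at px (206,200), so I'll move above it.

carry_out --deltas '[[[0.1,-8.4,3,0,0,0,-0.3],[0.1,-8.4,7,0,0,0,-0.3],[0.1,-8.4,10,0,0,0,-0.3],[0.1,-8.4,10,0,0,0,-0.3],[0.1,-8.4,10,0,0,0,-0.3],[0.1,-8.4,10,0,0,0,-0.3],[0.1,-8.4,10,0,0,0,-0.3]]]'

```text
time_s: 43.82
ee_pos: [0.4937, -0.3531, 0.1215]
tool_rot: [-0.073, 3.14, -0.001]
ft_force: [0.3, 0.3, 0.0]
opening: 0.0553
grasp_force: 0.0
```

```bash
python3 - <<'E'
from h import *
s=state(); print(s['ee_pos'],s['joints'].round(2),s['time_s'],shift(.4945,-.353,.047))
im=grab_frame('wrist');save('w16.png',im)
print([(np.round(r['centre'],4).tolist(),round(r['conf'],2)) for n in('lock_grip',) for r in tip_of(n,'wrist')])
cm=cam('wrist')
v=im.copy()
for a,c in((.05,(0,255,0)),(-.08,(255,0,255))):
    R=Rn.from_euler('z',a); q=proj(cm,np.array([.4945,-.353,.076])+R.apply([[-.032,-.008,0],[-.032,.008,0],[.032,.008,0],[.032,-.008,0]]))
    cv2.polylines(v,[q.round().astype(int).reshape(-1,1,2)],True,c,1)
save('w16b.png',cv2.resize(v[80:380,150:500],None,fx=2,fy=2))
E
```

```text
[ 0.49368167 -0.35307356  0.12148036] [ 1.18  0.86 -1.05  1.71  0.83  1.09  1.48] 43.825 (array([-0.08,  0.01,  7.45]), 'tool-y dir', np.float64(1.617))
[([0.4948, -0.3502, 0.0583], 0.77)]
```

View pics/w16b.png

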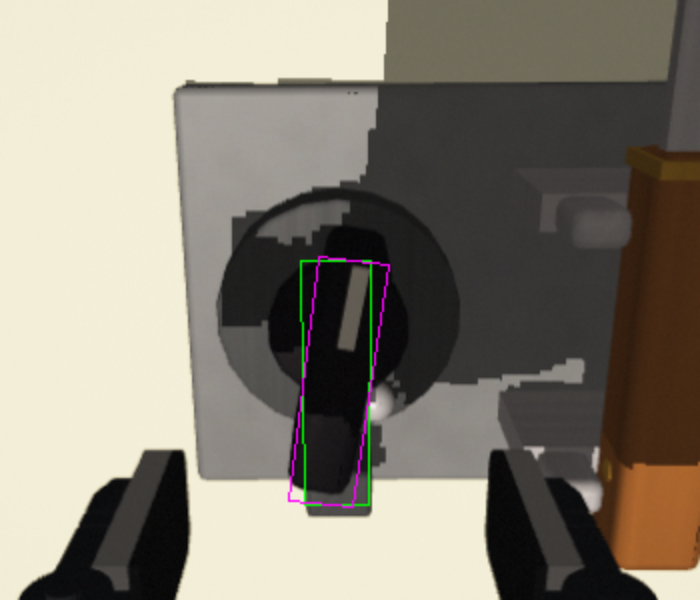

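The outline at -0.08 rad fits the wing. I'll align to it, pinch and turn it clockwise.

carry_out --deltas '[[[-0.1,-0.1,0,0,0,0.13,-0.3],[-0.1,-0.1,4,0,0,0.13,-0.3],[-0.1,-0.1,7.4,0,0,0.13,-0.3],[-0.1,-0.1,7.4,0,0,0.13,-0.3],[-0.1,-0.1,7.4,0,0,0.13,1],[-0.1,-0.1,7.4,0,0,0.13,1],[-0.1,-0.1,7.4,0,0,0.13,1],[-0.1,-0.1,7.4,0,0,0.13,1]]]'

```text
time_s: 44.92
ee_pos: [0.495, -0.3533, 0.0482]
tool_rot: [0.131, 3.138, -0.0]
ft_force: [-4.4, 6.2, 13.2]
opening: 0.0152
grasp_force: 58.8
```

carry_out --deltas '[[[0,0,0,0,0,0,1],[0,0,0,0,0,0,1]]]'

```text
time_s: 45.18
ee_pos: [0.495, -0.3533, 0.0482]
tool_rot: [0.131, 3.138, -0.0]
ft_force: [-4.6, 7.1, 12.7]
opening: 0.0151
grasp_force: 58.8
```

carry_out --deltas '[[[0,0,0,0,0,0.17,1],[0,0,0,0,0,0.34,1],[0,0,0,0,0,0.51,1],[0,0,0,0,0,0.68,1],[0,0,0,0,0,0.85,1],[0,0,0,0,0,1,1],[0,0,0,0,0,1,1],[0,0,0,0,0,1,1]]]'

```text
time_s: 46.18
ee_pos: [0.4945, -0.354, 0.0482]
tool_rot: [1.62, 2.691, -0.002]
ft_force: [-6.6, 2.7, 15.1]
opening: 0.015
grasp_force: 59.4
```

```bash
python3 - <<'E'
from h import *
s=state(); print(s['ee_pos'],s['joints'].round(2),s['time_s'],s['ft_force'],s['moment'],shift(.4945,-.353,.047),s['opening'])
E
```

```text
[ 0.49445999 -0.35397153  0.04818019] [ 1.02  0.85 -0.76  1.74  0.75  0.86  0.4 ] 46.175 [-6.6342764   2.70616971 15.14346827] [ 0.5236596   1.68166927 -0.02765469] (array([0.08, 0.05, 0.12]), 'tool-y dir', np.float64(0.487)) 0.015002265935459223
```

carry_out --deltas '[[[0,0,0,0,0,0,-0.2],[0,0,0,0,0,0,-0.2],[0,0,0,0,0,0,-0.2],[0,0,-5,0,0,0,-0.2],[0,0,-10,0,0,0,-0.2],[0,0,-16,0,0,0,-0.2],[0,0,-18,0,0,0,-0.2],[0,0,-18,0,0,0,-0.2]]]'

```text
time_s: 47.18
ee_pos: [0.4948, -0.3542, 0.2276]
tool_rot: [1.62, 2.69, -0.001]
ft_force: [-0.5, -0.1, -0.8]
opening: 0.0512
grasp_force: 0.0
```

```bash
python3 - <<'E'
from h import *
s=state(); print(s['ee_pos'],s['opening'],s['time_s'],s['ft_force'])
a=grab_frame('wrist'); b=grab_frame('top'); handles('top',b)
b=cv2.resize(b[90:310,320:540],(480,480)); save('w17.png',cv2.resize(np.hstack([a,b]),(800,343)))
E
```

```text
[ 0.49475206 -0.35416471  0.22756557] 0.05124383915454999 47.175 [-0.5308529  -0.13112046 -0.78540808]
top [384 133  25  50 794] [ 686.1 -104.4] [125.  56.] mean [ 0.6821 -0.1053] ang -0.087
top [352 140  13  44 402] [677.3  -9.1] [109.4  27. ] mean [ 0.6756 -0.0089] ang 0.048
top [368 141  12  43 389] [675.3 -48.1] [106.5  27.2] mean [ 0.6752 -0.0487] ang 0.004
top [ 111  172   48   28 1120] [641.2 558.8] [ 70.8 123.9] mean [0.6415 0.5604] ang -1.562
top [433 216  12  44 379] [ 484.8 -200.5] [105.9  22.9] mean [ 0.4868 -0.1999] ang 0.018
top [405 219  13  44 400] [ 479.1 -132.3] [104.4  25.3] mean [ 0.4796 -0.1317] ang 0.045
top [377 220  13  44 405] [478.2 -64.5] [104.2  24.1] mean [ 0.478  -0.0639] ang 0.054
```

View pics/w17.png

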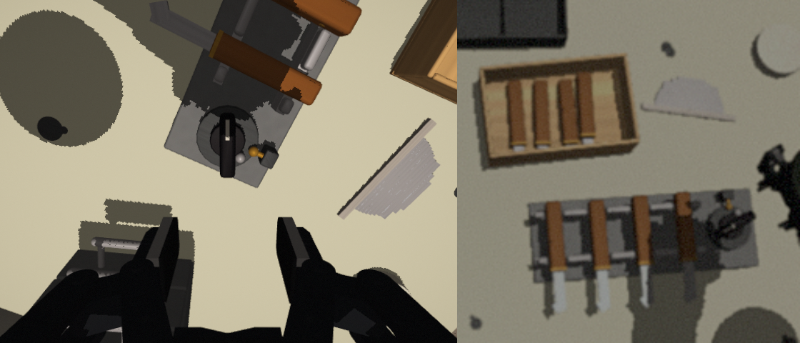

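The wing stayed turned, with its bar still in line with the tool. The rack holds four sound knives and the crate holds four snapped ones.

```bash
python3 -c "
from cell import hand_in
print(hand_in())"
```

```text
the job is handed in; nothing more can be done
None
```

I've handed the job in: four sound knives are seated in the rack, four snapped ones are in the crate, and the wing knob is turned to about 1.13 rad, past its detent. The final pictures confirmed this, but `hand_in()` returned no verdict.

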